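# Get the press mould out from behind the glaze containers

## Robot

A 6-joint arm with a two-finger parallel gripper is mounted at the origin on the work surface. World frame = base frame: x ahead of the robot, y to its left, z up, the work surface at z = 0. Lengths are in m, angles in rad, forces in N, time in s.
With the tool pointing down it reaches from about 0.35 to 0.875 m from the base axis. Payload 4.2 kg.
Tool frame: the origin (TCP) lies midway between the tips of the shut fingers; the grasp point (between the pads) lies 19 mm behind it; y points along the fingers, x is the direction in which the jaws open and shut, and the axes are right-handed (so a half turn about y gives the same grasp; the last joint's range is limited). The gripper opens to 87 mm and grips with 3 to 60 N. Pads are 19 mm wide; open, the fingers measure 117 mm over their backs; the gripper's body (75 mm by 190 mm) begins 51 mm behind the grasp point.
Start: joints at [1.564, 0.385, 0.008, 0, -1.194, -0.259], TCP at [0.164, 0.603, 0.223] pointing down, gripper open.
Joint ranges: [-3.14, 3.14], [-1.21, 2.06], [-1.07, 1.41], [-3.16, 2.05], [-2.99, -0.16], [-3.1, 3.1]. Speed limits (rad/s): [2.79, 2.79, 3.14, 3.14, 3.14, 3.14].

## Interface

Orientations are given as a unit quaternion [w, x, y, z].
In Python, from cell import state, cams, workorder gives the robot as it stands.
- The arm moves only by the tool send_rows, never from a script. Its argument "commands" is a list of rows, each a list of 4 numbers: the shift along the tool's x, y, z in m, then the turn about the tool's y in degrees. In form: [[tx, ty, tz, spin], ...]. A call has 1 to 12 rows; each row is the pose to reach, as a shift and turn from the pose commanded when the call began, along the tool's axes at that moment; what a row does not reach only later rows make up. A row lasts 1/10 s, in which the tool goes at most 50 mm and 8.59 degrees, less where a joint would pass 70% of its speed; a pose out of reach is approached as far as the arm can. A call with a gripper value outside its range is refused whole. "hand" is the closure in counts, from 0 (fully open) to 255 (shut), set as the call begins (left out, the last holds). The fingers move at their own pace and stop on an object; the grip force is fixed at half the most. Time passes only in rows, so rows that repeat a pose let the fingers close. It gives the time, the measured TCP pose, the force and the opening at its end, in the units of the state.
- state(): the state, without advancing time (a new reading comes with each control period).
- cams.grab_frame(name): name is "scene" or "side" or "wrist"; returns a dict with "image" (400x640x3 uint8, red, green, blue), "mtx" (3x3 intrinsics, pixels), "origin" and "rotation" of the camera in the world. Camera axes: x right, y up, looking along -z (the intrinsics and any distortion apply to the point x, -y, -z); pixel columns grow to the right and rows downward; lengths in m; the calibration is good to about 2 mm. The wrist camera is an equidistant fisheye: a pixel r from the principal point sees the ray r / f radians off the axis. A picture is of the moment at which its call begins. There is no depth.
- workorder.hand_in(): hands the job in, once; it reports no verdict.
The state is a dict: "time_s": time; "joint_positions": joint angles; "qd": joint speeds; "effort": joint torques, N m; "tcp_pos": TCP position; "eef_rot": TCP orientation; "contact_force": force on the tool from outside, world axes, zero at the start; "wrist_torque": the same for the moment, N m; "width": finger opening in m.
Only numpy, scipy, OpenCV 4.12 (cv2) and the standard library are available. Lean on these libraries where they do the work, as an engineer would, in place of code of your own. Each camera call takes 0.05 s, during which the arm holds its last target.

## Task

The long plaster press mould stands at the back of the wooden stand, behind three containers. Move all three containers into the grey tray, then bring the mould to the plywood pressing board and set it upright on the middle of the board, its long side along the board's long side; only when it is there, put every container back on the very spot of the stand where it stood at first. Keep the containers and the mould upright all the while, and do not disturb the two raw clay pieces, the vase and the bowl.

Things in the scene. Friction and masses are not known exactly. Their poses are not given: they have to be found in the camera images.
- jar_center (a point): Squat round clear glass jar with a black lid and a paper label, 52 mm across, 66 mm high, about 0.2 kg. Starts upright on one of the stand's three cork discs (which one varies). The point is its centre, half-way up, 33 mm above its underside; z is its upright axis.
- tumbler_center (a point): Empty open grey plastic tumbler, 56 mm across at the rim and slightly narrower below, 72 mm high, about 0.09 kg. Starts upright on one of the three cork discs. The point is its centre, half-way up, 36 mm above its underside; z is its upright axis.
- flask_center (a point): Slender white plastic bottle with a narrow neck and cap, 42 mm across the body, 88 mm high, straight-sided up to 66 mm, about 0.11 kg. Starts upright on one of the three cork discs. The point is its centre, half-way up, 44 mm above its underside, on the straight-sided body; z is its upright axis.
- mould_center (a point): Plaster press mould: a white block 40 mm (its x) by 150 mm (its y, the long side) by 50 mm high (its z), with three carved rosettes in its top, about 0.36 kg. Starts at the back of the stand, parallel to it, its near face 6 to 19 mm behind the containers, its far face 35 mm before the stand's back rail; too long to be gripped endways. The point is its centre, 25 mm above its underside. Either way round is good.
- stand: Fixed low wooden stand. Origin on the table under it; x points to its back, y along its row of containers. Its board is 18 mm thick and spans x -70 to +100 mm, y -135 to +135 mm; a back rail 45 mm high above the table spans x 90 to 100 mm. Three cork discs, 66 mm across, their tops 21 mm above the table, lie at x = -22 mm, y = -90, 0 and +90 mm; one container stands on each, within about 2 mm of its middle. The mould stands on the wood (18 mm) at about x = +35 mm, y = 0.
- tray: Fixed grey plastic tray, 290 mm (its x, the long side) by 130 mm (its y) outside, rim 14 mm high and 5 mm thick, floor 5 mm above the table. Origin under its middle, at table height. Lies on one side of the stand (left or right varies). Room for three containers in a row along x, 82 mm apart.
- board: Fixed plywood pressing board, 90 mm (its x) by 180 mm (its y, the long side), 12 mm thick. Origin under its middle, at table height. Lies on the side of the stand that the tray does not.
- vase: Small vase of raw grey-brown clay, 54 mm across, 90 mm high; stands on the table between the robot and the stand. Origin at the centre of its underside. Leave it alone.
- bowl: Bowl of raw grey-brown clay, 90 mm across, 42 mm high; stands on the table beyond the stand, to one side. Origin at the centre of its underside. Leave it alone.
Things that resemble listed ones, but are neither listed nor needed, are in the scene too. Of the things like the part that bears mould_center, leave any that is black or red; of the rest the larger one is meant.

How it is judged:
On the way, in this order (a step that is already met when the one before it is completed fails the run):
1. all three containers stand upright and released in the tray, the mould still on the stand (x of jar_center in the frame of tray between -0.14 and 0.14 m and y of jar_center in the frame of tray between -0.06 and 0.06 m and z of jar_center in the frame of tray below 0.046 m and angle between each of jar_center, tumbler_center, flask_center's own z axis and vertical below 0.15 rad and x of tumbler_center in the frame of tray between -0.14 and 0.14 m and y of tumbler_center in the frame of tray between -0.06 and 0.06 m and z of tumbler_center in the frame of tray below 0.049 m and x of flask_center in the frame of tray between -0.14 and 0.14 m and y of flask_center in the frame of tray between -0.06 and 0.06 m and z of flask_center in the frame of tray below 0.057 m and contact force between the fingers and jar below 0.1 N and contact force between the fingers and tumbler below 0.1 N and contact force between the fingers and flask below 0.1 N and distance of mould_center from where it was at the start of the episode below 0.03 m), for 0.2 s.
2. the mould stands on the middle of the pressing board, released, while the containers wait in the tray (x of jar_center in the frame of tray between -0.14 and 0.14 m and y of jar_center in the frame of tray between -0.06 and 0.06 m and z of jar_center in the frame of tray below 0.046 m and angle between each of jar_center, tumbler_center, flask_center's own z axis and vertical below 0.15 rad and x of tumbler_center in the frame of tray between -0.14 and 0.14 m and y of tumbler_center in the frame of tray between -0.06 and 0.06 m and z of tumbler_center in the frame of tray below 0.049 m and x of flask_center in the frame of tray between -0.14 and 0.14 m and y of flask_center in the frame of tray between -0.06 and 0.06 m and z of flask_center in the frame of tray below 0.057 m and horizontal distance between mould_center and board below 0.015 m and z of mould_center in the frame of board between 0.03 and 0.045 m and angle between mould_center's own z axis and vertical below 0.1 rad and angle between the y axis of mould_center and the y axis of board, either way round below 0.2 rad and contact force between the fingers and mould below 0.1 N), for 0.2 s.
At the end, for the whole second after the job is handed in: The mould stands upright on the pressing board, its centre within 15 mm of the board's middle and its long side within 0.2 rad of the board's; each container stands upright within 15 mm of where it was at the start; all are released and at rest (horizontal distance between mould_center and board below 0.015 m and z of mould_center in the frame of board between 0.03 and 0.045 m and angle between mould_center's own z axis and vertical below 0.1 rad and angle between the y axis of mould_center and the y axis of board, either way round below 0.2 rad and distance of each of jar_center, tumbler_center, flask_center from where it was at the start of the episode below 0.015 m and angle between each of jar_center, tumbler_center, flask_center's own z axis and vertical below 0.15 rad and contact force between the fingers and jar below 0.1 N and linear speed of each of jar, tumbler, flask, mould below 0.02 m/s and contact force between the fingers and tumbler below 0.1 N and contact force between the fingers and flask below 0.1 N and contact force between the fingers and mould below 0.1 N); the robot touches nothing.
It fails at once if a container or the mould is tipped by more than 0.5 rad (angle between any of jar_center, tumbler_center, flask_center, mould_center's own z axis and vertical above 0.5 rad).
It fails at once if the raw clay vase or bowl is moved by more than 15 mm (distance of any of vase, bowl from where it was at the start of the episode above 0.015 m).
It also fails if it takes over 144 s, if anything falls off the work surface, if the arm or the gripper's body presses on something with over 40 N, if the wrist force passes 120 N, or if a joint passes its speed limit or range.

## Working session

There is one attempt and no reset: what is moved stays moved. The work goes in short steps, Python scripts to look and compute and a tool call to move; the robot and the scene stay as the last step left them, time stands still between calls to the robot, and variables do not carry over. Pictures are saved under pics/ and viewed, and the job is handed in when it is done.

Besides the shell and the picture viewer there is one more tool, called as name(argument=value, ...) on one line, values as JSON. send_rows: Moves the arm, as the interface text tells. Its arguments: {"type":"object","properties":{"commands":{"type":"array"},"hand":{"type":"number"}},"required":["commands"]}

```bash
ls; mkdir -p pics
python3 - <<'E'
from cell import state, cams
import cv2
s=state(); print({k:(v if not hasattr(v,'tolist') else v.tolist()) for k,v in s.items()})
for n in ["scene","side","wrist"]:
    f=cams.grab_frame(n); cv2.imwrite(f"pics/{n}0.png",f["image"][:,:,::-1]); print(n,f["mtx"],f["origin"],f["rotation"],[k for k in f])
E
```

```text
pics
{'time_s': 0.0, 'joint_positions': [1.5635986238230413, 0.38558362205821656, 0.006639763072605599, -0.0005216300077908758, -1.1940230977279753, -0.25863038309367575], 'qd': [-0.0004960934915818161, -0.00104724091558452, -0.000139106706037355, 0.0022479332184116934, -0.0010554262891027486, -0.0011902102409718732], 'effort': [-0.0007901004028099123, -39.06662464141846, 18.740660548210144, 4.219966381788254, 0.010975856857839972, -0.00019223948129365453], 'tcp_pos': [0.16399196990939058, 0.6024738503866256, 0.2214453782136402], 'eef_rot': [-0.4286683282438319, 0.42987989371663493, -0.5613910823498196, 0.5623938068621589], 'contact_force': [-0.32470456673742826, -0.210242352171889, -0.6050858241703733], 'wrist_torque': [-0.019415560128448778, 0.025091457289465137, 0.05525437780048067], 'width': 0.08702959713674716}
scene [[499.85120143   0.         318.62781398]
 [  0.         499.85120143 192.44630427]
 [  0.           0.           1.        ]] [1.48218019 0.58618253 0.99647555] [0.45074612 0.20952033 0.36659649 0.78647071] ['image', 'mtx', 'origin', 'rotation']
side [[417.72004409   0.         312.10885813]
 [  0.         417.72004409 199.34113652]
 [  0.           0.           1.        ]] [ 0.37907109 -0.93970741  0.72715651] [ 0.88498691  0.45935228 -0.04234257 -0.06325154] ['image', 'mtx', 'origin', 'rotation']
wrist [[309.70691629   0.         315.10339553]
 [  0.         309.70691629 195.82477682]
 [  0.           0.           1.        ]] [0.23692222 0.58358788 0.38308905] [-0.60136643  0.08642996 -0.11149255  0.78642081] ['image', 'mtx', 'origin', 'rotation']
```

View pics/scene0.png

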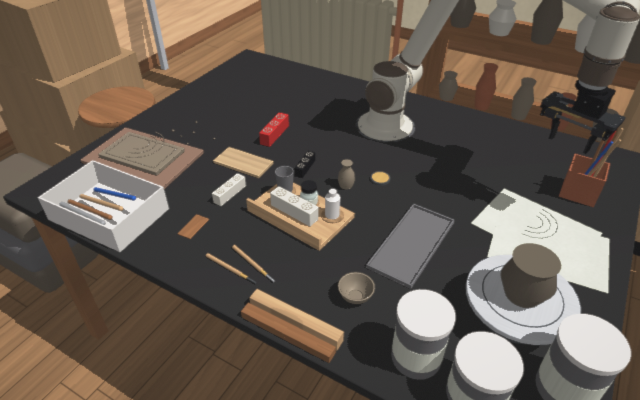

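View pics/side0.png

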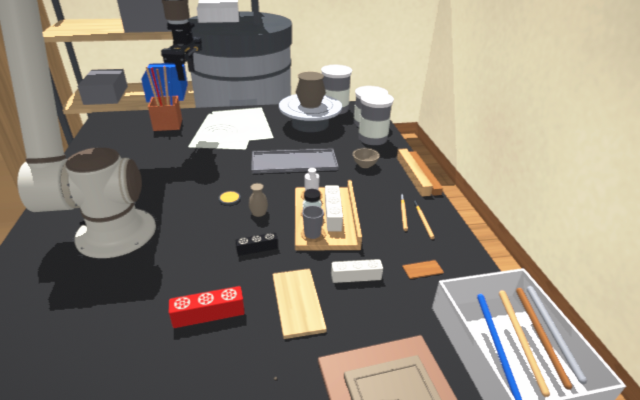

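View pics/wrist0.png

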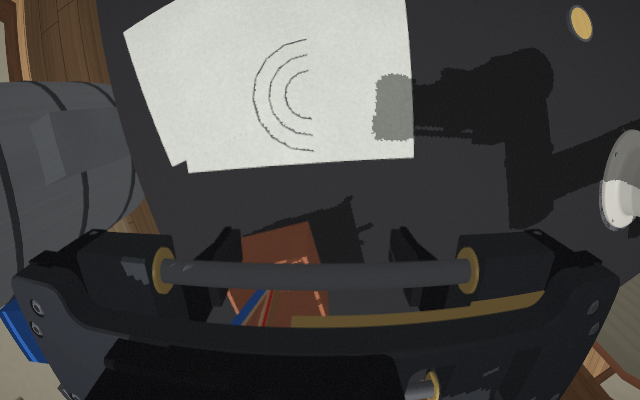

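```bash
cat > h.py <<'E'
import numpy as np, cv2
from scipy.spatial.transform import Rotation as R
from cell import state, cams
def rot(q): return R.from_quat([q[1],q[2],q[3],q[0]]).as_matrix()
def save(f,p): np.savez(p,**f)
def load(p): return dict(np.load(p))
def ray(f,uv):
    K=f["mtx"]; uv=np.atleast_2d(uv).astype(float)
    d=np.stack([(uv[:,0]-K[0,2])/K[0,0],-(uv[:,1]-K[1,2])/K[1,1],-np.ones(len(uv))],1)
    return np.array(f["origin"]),(d@rot(f["rotation"]).T)
def plane(f,uv,z):
    o,d=ray(f,uv); return o+d*((z-o[2])/d[:,2])[:,None]
def proj(f,P):
    K=f["mtx"]; c=(np.atleast_2d(P)-f["origin"])@rot(f["rotation"])
    return np.stack([K[0,2]+K[0,0]*c[:,0]/-c[:,2],K[1,2]+K[1,1]*c[:,1]/c[:,2]],1)
def crop(f,x,y,w,h,s,p):
    i=f["image"][y:y+h,x:x+w,::-1]; cv2.imwrite(p,cv2.resize(i,None,fx=s,fy=s,interpolation=cv2.INTER_CUBIC))
E
python3 - <<'E'
from h import *
for n in ["scene","side"]:
    f=cams.grab_frame(n); save(f,n+"0.npz")
f=load("scene0.npz"); crop(f,200,140,160,110,5,"pics/sc1.png"); crop(f,360,195,100,100,6,"pics/sc2.png")
f=load("side0.npz"); crop(f,240,140,140,120,5,"pics/si1.png"); crop(f,225,255,120,90,6,"pics/si2.png")
E
```

```text
(no output)
```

View pics/sc1.png

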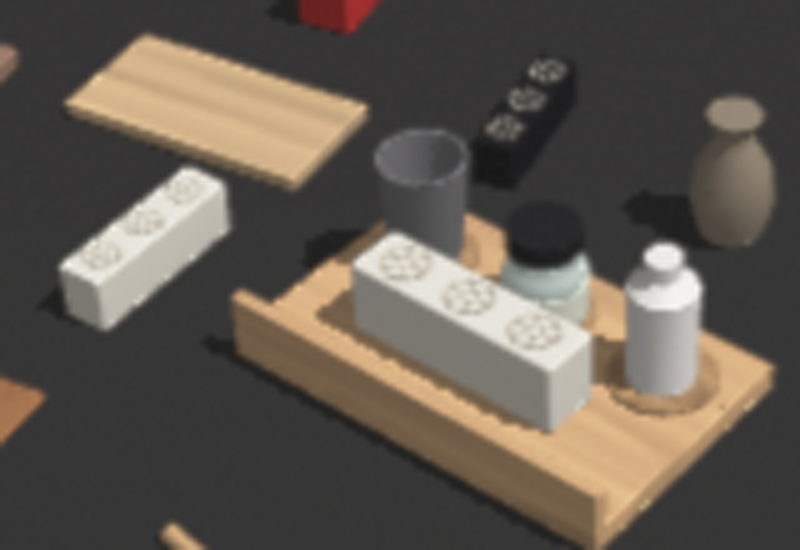

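View pics/si1.png

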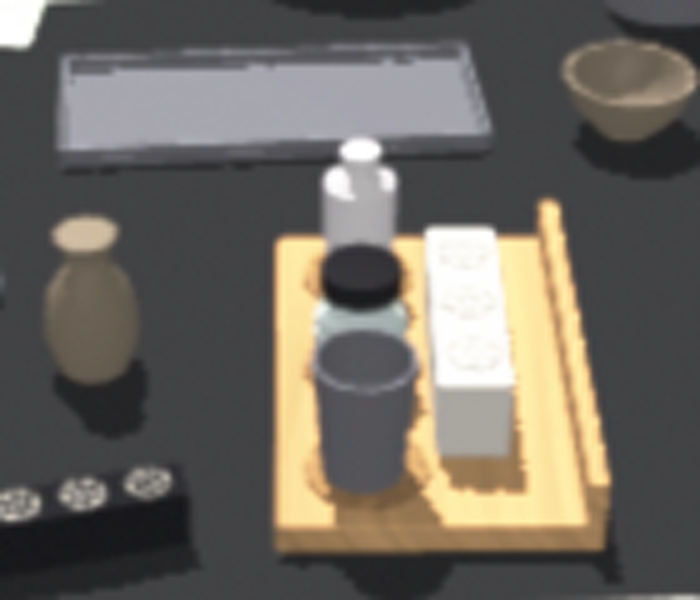

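View pics/sc2.png

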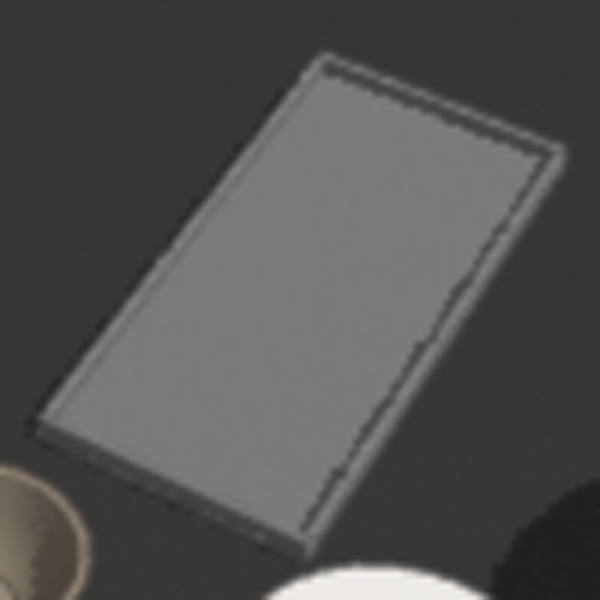

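View pics/si2.png

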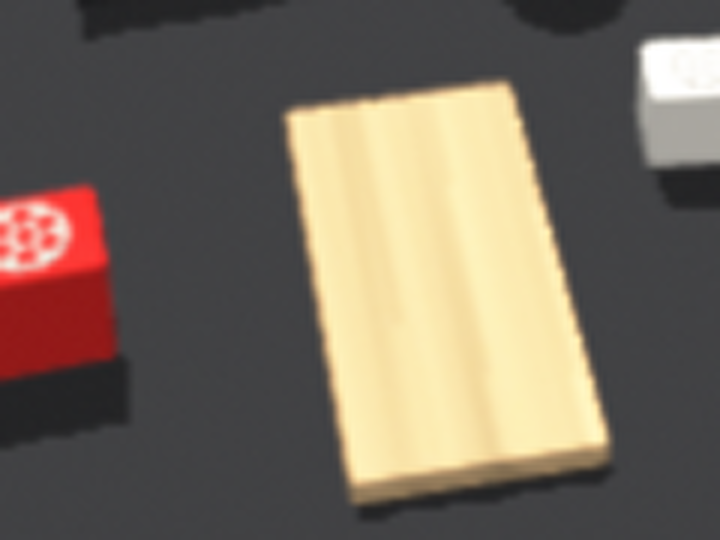

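```bash
cat > m.py <<'E'
from h import *
S=load("scene0.npz");D=load("side0.npz")
def c(f,pts,s,ox,oy,z): return plane(f,(np.array(pts)+.5)/s-.5+[ox,oy],z)[:,:2]
np.set_printoptions(precision=4,suppress=True)
a=(5,200,140);b=(6,360,195);e=(5,240,140);g=(6,225,255)
def quad(n,P,lens=None):
    m=P.mean(0); e1=P[1]-P[0]+P[2]-P[3]; e2=P[3]-P[0]+P[2]-P[1]
    print(n,"centre",m,"len",np.hypot(*e1)/2,np.hypot(*e2)/2,"ang",np.degrees(np.arctan2(e1[1],e1[0])),np.degrees(np.arctan2(e2[1],e2[0])))
quad("tray scene",c(S,[(322,52),(567,148),(310,552),(38,425)],*b,.014))
quad("tray side",c(D,[(62,55),(467,45),(490,133),(58,150)],*e,.014))
quad("board scene",c(S,[(148,35),(368,105),(297,185),(67,102)],*a,.012))
quad("board side",c(D,[(285,112),(510,82),(608,443),(350,487)],*g,.012))
quad("mould scene",c(S,[(395,233),(592,338),(548,368),(352,265)],*a,.068))
quad("mould side",c(D,[(427,228),(494,228),(512,385),(435,385)],*e,.068))
for n,p,q,z in [("tumbler",(422,158),(365,362),.093),("jar",(546,227),(361,267),.087),("flask",(664,254),(361,149),.109)]:
    print(n,c(S,[p],*a,z),c(D,[q],*e,z))
print("stand front side",c(D,[(278,238),(275,527),(588,525)],*e,.018))
print("stand front scene",c(S,[(773,370)],*a,.018),"rail",c(S,[(232,293),(600,497)],*a,.045))
print("vase",c(S,[(735,112)],*a,.09),c(D,[(85,233)],*e,.09)); print("bowl",c(S,[(356-200)*5],*a,.042) if 0 else plane(S,[(357,286)],.042), c(D,[(630,75)],*e,.042))
E
python3 m.py
```

```text
tray scene centre [0.5239 0.3202] len 0.12826555759317754 0.291753835942984 ang 87.38484729440081 -2.4479452027161677
tray side centre [0.5186 0.3141] len 0.2885819664896947 0.12765574322144085 ang -3.294175509786596 -93.49592094195657
board scene centre [ 0.4571 -0.3053] len 0.1802156894686327 0.09134942289868737 ang 92.19758661212886 3.588757889542914
board side centre [ 0.4538 -0.3112] len 0.09040147923853946 0.17895758664722877 ang 3.2656241529850627 -87.32312642187834
mould scene centre [ 0.5927 -0.0191] len 0.14624130784852113 0.03582174193656502 ang 82.23015737387044 -10.84715961200277
mould side centre [ 0.588  -0.0235] len 0.03944765571386838 0.1491883028425912 ang -7.310365421616122 -98.28216974553659
tumbler [[ 0.5228 -0.0962]] [[ 0.5188 -0.1034]]
jar [[ 0.5347 -0.0032]] [[ 0.5311 -0.0097]]
flask [[0.5449 0.0798]] [[0.5439 0.0774]]
stand front side [[ 0.5015  0.1284]
 [ 0.4683 -0.1376]
 [ 0.6277 -0.1572]]
stand front scene [[0.5085 0.1336]] rail [[ 0.6357 -0.157 ]
 [ 0.671   0.1125]]
vase [[0.3853 0.0405]] [[0.3837 0.0384]]
bowl [[0.7604 0.2699 0.042 ]] [[0.7572 0.2613]]
```

Run:
```python
from h import *
np.set_printoptions(precision=4,suppress=True)
s=state(); M=rot(s["eef_rot"]); print(M); 
f=cams.grab_frame("wrist"); print("cam in tool",M.T@(f["origin"]-np.array(s["tcp_pos"])), M.T@rot(f["rotation"]))
```

```text
[[-0.2627 -0.0002  0.9649]
 [-0.9649 -0.0009 -0.2627]
 [ 0.0009 -1.      0.0001]]
cam in tool [-0.0006 -0.1615  0.0754] [[ 1.     -0.001  -0.0003]
 [ 0.      0.2794 -0.9602]
 [ 0.0011  0.9602  0.2794]]
```

send_rows(commands=[[0.02, -0.03, 0.02, -1], [0.05, -0.05, 0.05, -3], [0.08, -0.057, 0.085, -5], [0.11, -0.057, 0.12, -7.7], [0.14, -0.057, 0.155, -7.7], [0.17, -0.057, 0.19, -7.7], [0.2, -0.057, 0.22, -7.7], [0.23, -0.057, 0.25, -7.7], [0.26, -0.057, 0.28, -7.7], [0.28, -0.057, 0.3, -7.7], [0.29, -0.057, 0.31, -7.7], [0.29, -0.057, 0.31, -7.7]], hand=75)

```text
time_s: 1.5
tcp_pos: [0.3876, 0.2403, 0.2797]
eef_rot: [0.465, -0.465, 0.532, -0.532]
contact_force: [-0.6, 0.1, -0.7]
width: 0.0615
```

send_rows(commands=[[0.015, 0, 0.012, 0], [0.045, 0, 0.035, 0], [0.075, 0, 0.057, 0], [0.105, 0, 0.08, 0], [0.135, 0, 0.103, 0], [0.165, 0, 0.125, 0], [0.195, 0, 0.148, 0], [0.215, 0, 0.163, 0], [0.225, 0, 0.17, 0], [0.229, 0, 0.173, 0], [0.229, 0, 0.173, 0], [0.229, 0, 0.173, 0]])

```text
time_s: 2.7
tcp_pos: [0.5283, -0.007, 0.2796]
eef_rot: [0.466, -0.466, 0.532, -0.531]
contact_force: [-0.7, 0.4, 0.1]
width: 0.0613
```

Run:
```python
from h import *
np.set_printoptions(precision=4,suppress=True)
f=cams.grab_frame("wrist"); save(f,"w1.npz"); cv2.imwrite("pics/w1.png",f["image"][:,:,::-1])
s=state(); M=rot(s["eef_rot"]); print(s["tcp_pos"],M,s["joint_positions"])
```

```text
[ 0.5283 -0.0069  0.2797] [[-0.1296  0.0002  0.9916]
 [-0.9916  0.0002 -0.1296]
 [-0.0002 -1.      0.0001]] [ 0.2941  0.182  -0.1313 -0.0002 -1.2573  1.1468]
```

View pics/w1.png

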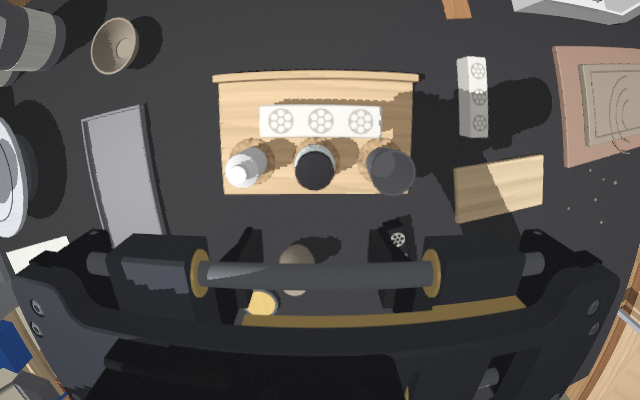

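Run:
```python
from h import *
f=load("w1.npz"); crop(f,210,65,210,140,3.8,"pics/w1a.png"); crop(f,445,145,110,85,7,"pics/w1b.png")
```

```text
(no output)
```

View pics/w1a.png

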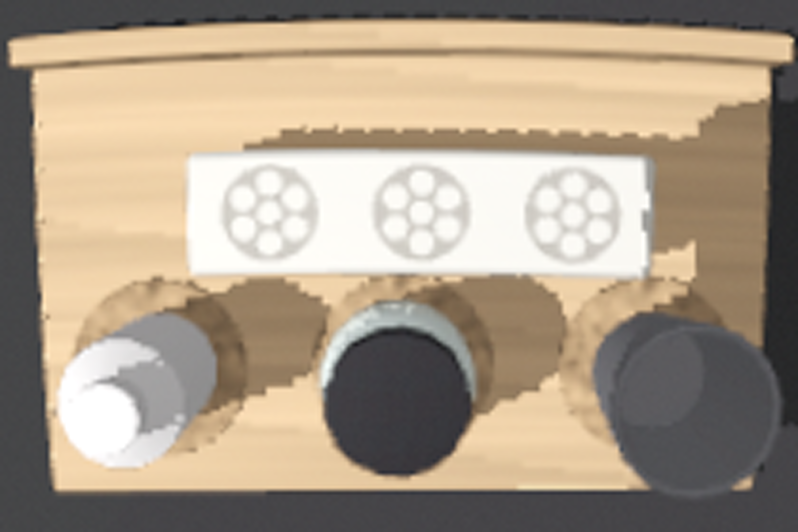

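View pics/w1b.png

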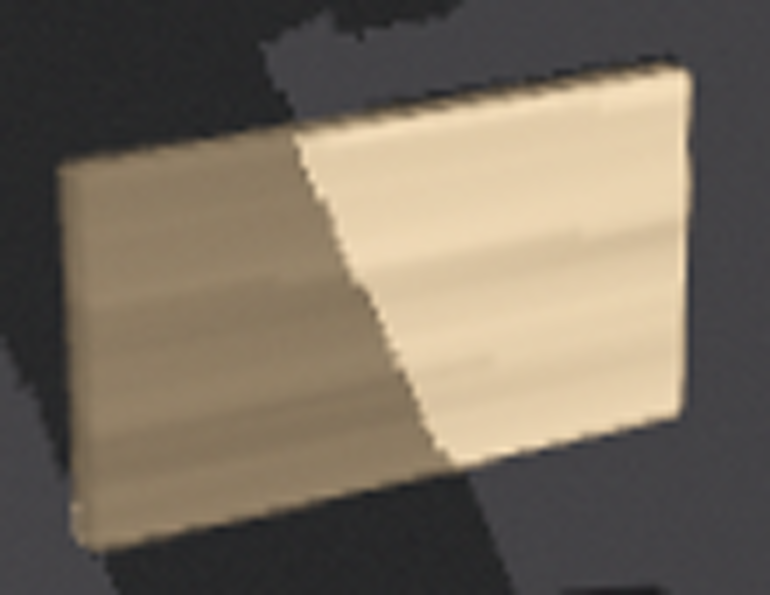

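```bash
cat >> h.py <<'E'
def wray(f,uv):
    K=f["mtx"]; uv=np.atleast_2d(uv).astype(float)
    a=(uv[:,0]-K[0,2])/K[0,0]; b=(uv[:,1]-K[1,2])/K[1,1]; r=np.hypot(a,b)+1e-12
    d=np.stack([np.sin(r)*a/r,-np.sin(r)*b/r,-np.cos(r)],1)
    return np.array(f["origin"]),d@rot(f["rotation"]).T
def wplane(f,uv,z):
    o,d=wray(f,uv); return o+d*((z-o[2])/d[:,2])[:,None]
def wc(f,pts,s,ox,oy,z): return wplane(f,(np.array(pts)+.5)/s-.5+[ox,oy],z)[:,:2]
def quad(n,P):
    m=P.mean(0); e1=P[1]-P[0]+P[2]-P[3]; e2=P[3]-P[0]+P[2]-P[1]
    print(n,"centre",m,"len",np.hypot(*e1)/2,np.hypot(*e2)/2,"ang",np.degrees(np.arctan2(e1[1],e1[0])),np.degrees(np.arctan2(e2[1],e2[0])))
np.set_printoptions(precision=4,suppress=True)
E
python3 - <<'E'
from h import *
f=load("w1.npz"); a=(3.8,210,65); b=(7,445,145)
for n,p,z in [("flask",(102,407),.109),("jar",(398,402),.087),("tumbler",(696,409),.093)]: print(n,wc(f,[p],*a,z))
quad("mould",wc(f,[(188,154),(651,156),(650,276),(189,274)],*a,.068))
quad("stand",wc(f,[(33,68),(772,66),(752,490),(55,490)],*a,.018))
quad("board",wc(f,[(60,162),(688,65),(682,413),(88,548)],*b,.012))
quad("tray",wplane(f,[(82,122),(143,105),(173,238),(120,246)],.014))
E
```

```text
flask [[0.5465 0.0801]]
jar [[ 0.5317 -0.0058]]
tumbler [[ 0.5195 -0.0969]]
mould centre [ 0.5879 -0.0201] len 0.14717715931422132 0.03863155614845073 ang -97.49973750046571 172.72030540977462
stand centre [ 0.5638 -0.0117] len 0.26877925041752787 0.16031908852917318 ang -97.30496806022163 172.7611309450135
board centre [ 0.4545 -0.3066] len 0.18177397182135235 0.09094567026947463 ang -87.7222801402529 -175.8476965293402Traceback (most recent call last):
  File "<stdin>", line 7, in <module>
  File "h.py", line 28, in quad
    print(n,"centre",m,"len",np.hypot(*e1)/2,np.hypot(*e2)/2,"ang",np.degrees(np.arctan2(e1[1],e1[0])),np.degrees(np.arctan2(e2[1],e2[0])))
                             ~~~~~~~~^^^^^
TypeError: return arrays must be of ArrayType
```

```bash
cat > go.py <<'E'
import sys
from h import *
s=state(); M=rot(s["eef_rot"]); t=np.array(eval(sys.argv[1])); p=np.array(s["tcp_pos"])
print("tcp",p,"theta",np.degrees(np.arctan2(M[1,0],M[0,0])),"F",np.array(s["contact_force"]),"w",s["width"])
print("shift mm",(M.T@(t-p))*1000)
E
python3 go.py "[.5445,.0808,.16]"
```

```text
tcp [ 0.5283 -0.0069  0.2797] theta -97.44389638556633 F [0.4427 0.3691 0.9889] w 0.061224989088442414
shift mm [-89.0559 119.7281   4.7245]
```

send_rows(commands=[[-0.02, 0.01, 0.0, 0], [-0.045, 0.03, 0.002, 0], [-0.07, 0.06, 0.004, 0], [-0.083, 0.09, 0.005, 0], [-0.089, 0.11, 0.005, 0], [-0.089, 0.12, 0.005, 0], [-0.089, 0.12, 0.005, 0], [-0.089, 0.12, 0.005, 0]])

```text
time_s: 3.55
tcp_pos: [0.5457, 0.0798, 0.1607]
eef_rot: [-0.467, 0.466, -0.531, 0.532]
contact_force: [1.0, -0.4, 0.2]
width: 0.0614
```

```bash
python3 go.py "[.5445,.0808,.053]"
python3 - <<'E'
from h import *
f=cams.grab_frame("wrist"); cv2.imwrite("pics/w2.png",f["image"][:,:,::-1])
E
```

```text
tcp [0.5457 0.0798 0.1607] theta -97.49833777692501 F [ 0.9662 -0.3581  0.225 ] w 0.061366583374462484
shift mm [ -0.7635 107.6868  -1.5443]
```

View pics/w2.png

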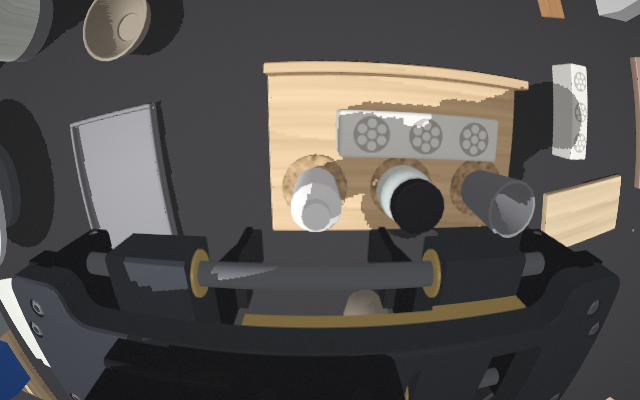

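send_rows(commands=[[-0.001, 0.015, -0.001, 0], [-0.001, 0.035, -0.001, 0], [-0.001, 0.055, -0.001, 0], [-0.001, 0.075, -0.001, 0], [-0.001, 0.092, -0.001, 0], [-0.001, 0.102, -0.001, 0], [-0.001, 0.107, -0.001, 0], [-0.001, 0.107, -0.001, 0]])

```text
time_s: 4.4
tcp_pos: [0.5446, 0.0807, 0.0528]
eef_rot: [-0.466, 0.466, -0.532, 0.532]
contact_force: [-0.2, 0.2, -0.2]
width: 0.0614
```

send_rows(commands=[[0, 0, 0, 0], [0, 0, 0, 0], [0, 0, 0, 0], [0, 0, 0, 0], [0, 0, 0, 0], [0, 0, 0, 0], [0, 0, 0, 0], [0, 0, 0, 0]], hand=255)

```text
time_s: 5.2
tcp_pos: [0.5447, 0.0808, 0.0531]
eef_rot: [-0.466, 0.466, -0.532, 0.532]
contact_force: [-1.8, -0.9, 4.7]
width: 0.0412
```

send_rows(commands=[[0, -0.01, 0, 0], [0, -0.03, 0, 0], [0, -0.055, 0, 0], [0, -0.08, 0, 0], [0, -0.1, 0, 0], [0, -0.105, 0, 0], [0, -0.105, 0, 0]])

```text
time_s: 5.9
tcp_pos: [0.5443, 0.081, 0.1579]
eef_rot: [0.467, -0.466, 0.532, -0.532]
contact_force: [-0.1, -0.2, -1.9]
width: 0.0415
```

```bash
python3 go.py "[.603,.3129,.158]"
```

```text
tcp [0.5443 0.081  0.1579] theta -97.54382816021605 F [-0.1346 -0.2344 -1.9404] w 0.04146745471911732
shift mm [-237.5814    0.2038   27.7165]
```

send_rows(commands=[[-0.01, 0, 0.001, 0], [-0.035, 0, 0.004, 0], [-0.065, 0, 0.008, 0], [-0.1, 0, 0.012, 0], [-0.135, 0, 0.016, 0], [-0.17, 0, 0.02, 0], [-0.2, 0, 0.024, 0], [-0.222, 0, 0.026, 0], [-0.233, 0, 0.028, 0], [-0.238, 0, 0.028, 0], [-0.238, 0, 0.028, 0], [-0.238, 0, 0.028, 0]])

```text
time_s: 7.1
tcp_pos: [0.603, 0.3122, 0.1573]
eef_rot: [0.465, -0.466, 0.532, -0.532]
contact_force: [0.3, 0.6, -0.7]
width: 0.0413
```

send_rows(commands=[[0, 0.01, 0, 0], [0, 0.03, 0, 0], [0, 0.055, 0, 0], [0, 0.08, 0, 0], [0, 0.1, 0, 0], [0, 0.11, 0, 0], [0, 0.116, 0, 0], [0, 0.119, 0, 0], [0, 0.119, 0, 0], [0, 0.119, 0, 0]])

```text
time_s: 8.1
tcp_pos: [0.6039, 0.3135, 0.0396]
eef_rot: [-0.467, 0.465, -0.532, 0.532]
contact_force: [-0.2, -0.3, -0.6]
width: 0.041
```

send_rows(commands=[[0, 0.001, 0, 0], [0, 0.002, 0, 0], [0, 0.002, 0, 0], [0, 0.002, 0, 0]])

```text
time_s: 8.5
tcp_pos: [0.6036, 0.3133, 0.0372]
eef_rot: [-0.467, 0.466, -0.532, 0.532]
contact_force: [-0.9, -0.2, 1.4]
width: 0.0411
```

send_rows(commands=[[0, 0, 0, 0], [0, 0, 0, 0], [0, 0, 0, 0], [0, 0, 0, 0], [0, 0, 0, 0], [0, -0.005, 0, 0], [0, -0.02, 0, 0], [0, -0.05, 0, 0], [0, -0.085, 0, 0], [0, -0.115, 0, 0], [0, -0.125, 0, 0], [0, -0.125, 0, 0]], hand=55)

```text
time_s: 9.7
tcp_pos: [0.6042, 0.3138, 0.1647]
eef_rot: [-0.468, 0.464, -0.532, 0.532]
contact_force: [-0.5, 1.0, -0.6]
width: 0.0681
```

```bash
python3 go.py "[.52,-.0973,.162]"
python3 - <<'E'
from h import *
f=cams.grab_frame("wrist"); cv2.imwrite("pics/w3.png",f["image"][:,:,::-1])
E
```

```text
tcp [0.6042 0.3138 0.1647] theta -97.525108788063 F [-0.458   1.0152 -0.6433] w 0.06805473117011107
shift mm [418.5489   0.9436 -29.6487]
```

View pics/w3.png

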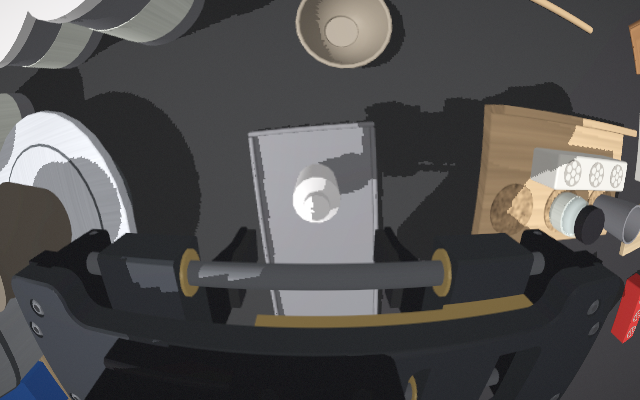

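send_rows(commands=[[0.01, 0, -0.001, 0], [0.035, 0, -0.003, 0], [0.07, 0, -0.005, 0], [0.11, 0, -0.008, 0], [0.15, 0, -0.011, 0], [0.19, 0, -0.014, 0], [0.23, 0, -0.017, 0], [0.27, 0, -0.02, 0], [0.31, 0, -0.022, 0], [0.35, 0, -0.025, 0], [0.385, 0, -0.028, 0], [0.408, 0, -0.029, 0]])

```text
time_s: 10.95
tcp_pos: [0.5184, -0.0901, 0.1598]
eef_rot: [0.464, -0.467, 0.533, -0.531]
contact_force: [0.6, -0.3, -0.3]
width: 0.0684
```

send_rows(commands=[[0.007, 0, -0.001, 0], [0.011, 0, -0.001, 0], [0.011, 0, -0.001, 0], [0.011, 0, -0.001, 0], [0.011, 0, -0.001, 0]])

```text
time_s: 11.45
tcp_pos: [0.5188, -0.0976, 0.1614]
eef_rot: [0.466, -0.466, 0.531, -0.531]
contact_force: [0.3, 0.5, 0.4]
width: 0.0678
```

```bash
python3 go.py "[.52,-.0973,.045]"
python3 - <<'E'
from h import *
f=cams.grab_frame("wrist"); cv2.imwrite("pics/w4.png",f["image"][:,:,::-1])
E
```

```text
tcp [ 0.5188 -0.0976  0.1614] theta -97.45438473978724 F [0.2645 0.52   0.4461] w 0.06781997094895072
shift mm [ -0.3991 116.4007   1.1421]
```

View pics/w4.png

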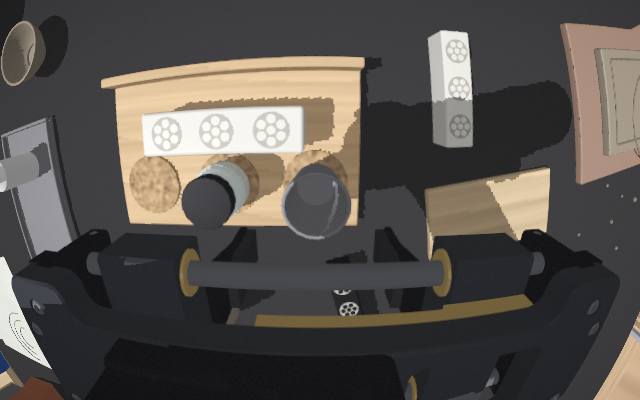

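send_rows(commands=[[0, 0.015, 0.001, 0], [0, 0.035, 0.001, 0], [0, 0.055, 0.001, 0], [0, 0.075, 0.001, 0], [0, 0.095, 0.001, 0], [0, 0.108, 0.001, 0], [0, 0.116, 0.001, 0], [0, 0.116, 0.001, 0], [0, 0.116, 0.001, 0]])

```text
time_s: 12.4
tcp_pos: [0.5202, -0.0983, 0.046]
eef_rot: [-0.466, 0.466, -0.531, 0.532]
contact_force: [-1.1, -0.2, -0.7]
width: 0.0685
```

send_rows(commands=[[0, 0, 0, 0], [0, 0, 0, 0], [0, 0, 0, 0], [0, 0, 0, 0], [0, 0, 0, 0], [0, 0, 0, 0], [0, 0, 0, 0]], hand=255)

```text
time_s: 13.1
tcp_pos: [0.5201, -0.0985, 0.0462]
eef_rot: [-0.466, 0.466, -0.531, 0.532]
contact_force: [-1.6, 1.0, 5.6]
width: 0.0538
```

send_rows(commands=[[0, -0.01, 0, 0], [0, -0.03, 0, 0], [0, -0.055, 0, 0], [0, -0.08, 0, 0], [0, -0.105, 0, 0], [0, -0.118, 0, 0], [0, -0.12, 0, 0], [0, -0.12, 0, 0]])

```text
time_s: 13.9
tcp_pos: [0.5192, -0.0985, 0.1654]
eef_rot: [0.466, -0.466, 0.532, -0.532]
contact_force: [-0.9, -0.1, -1.3]
width: 0.0536
```

```bash
python3 go.py "[.4393,.3211,.165]"
```

```text
tcp [ 0.5192 -0.0985  0.1654] theta -97.55144629703643 F [-0.9185 -0.0752 -1.295 ] w 0.053623906128829654
shift mm [-405.4232    0.6091 -134.383 ]
```

send_rows(commands=[[-0.01, 0, -0.003, 0], [-0.035, 0, -0.011, 0], [-0.065, 0, -0.021, 0], [-0.1, 0, -0.033, 0], [-0.135, 0, -0.045, 0], [-0.17, 0, -0.057, 0], [-0.205, 0, -0.068, 0], [-0.24, 0, -0.08, 0], [-0.275, 0, -0.091, 0], [-0.31, 0, -0.103, 0], [-0.345, 0, -0.114, 0], [-0.375, 0, -0.124, 0]])

```text
time_s: 15.1
tcp_pos: [0.4444, 0.2912, 0.1643]
eef_rot: [-0.466, 0.467, -0.531, 0.532]
contact_force: [0.8, -0.7, -0.9]
width: 0.0539
```

send_rows(commands=[[-0.018, 0, -0.006, 0], [-0.027, 0, -0.009, 0], [-0.03, 0, -0.01, 0], [-0.03, 0, -0.01, 0], [-0.03, 0.02, -0.01, 0], [-0.03, 0.045, -0.01, 0], [-0.03, 0.07, -0.01, 0], [-0.03, 0.095, -0.01, 0], [-0.03, 0.11, -0.01, 0], [-0.03, 0.12, -0.01, 0], [-0.03, 0.127, -0.01, 0], [-0.03, 0.13, -0.01, 0]])

```text
time_s: 16.3
tcp_pos: [0.4401, 0.3201, 0.0354]
eef_rot: [-0.466, 0.466, -0.532, 0.532]
contact_force: [-0.3, -0.8, -0.5]
width: 0.0538
```

```bash
python3 go.py "[.4393,.3211,.0305]"
```

```text
tcp [0.4401 0.3201 0.0354] theta -97.57203779198119 F [-0.303  -0.8462 -0.4999] w 0.05380612946703849
shift mm [-0.8667  4.9031 -0.9392]
```

send_rows(commands=[[0, 0.002, 0, 0], [0, 0.004, 0, 0], [0, 0.005, 0, 0], [0, 0.005, 0, 0], [0, 0.005, 0, 0]])

```text
time_s: 16.8
tcp_pos: [0.4399, 0.3207, 0.0308]
eef_rot: [0.466, -0.466, 0.532, -0.532]
contact_force: [-0.0, 0.1, -1.4]
width: 0.054
```

send_rows(commands=[[0, 0.001, 0, 0], [0, 0.001, 0, 0], [0, 0.001, 0, 0], [0, 0.001, 0, 0], [0, 0.001, 0, 0], [0, -0.005, 0, 0], [0, -0.025, 0, 0], [0, -0.055, 0, 0], [0, -0.09, 0, 0], [0, -0.12, 0, 0], [0, -0.13, 0, 0], [0, -0.13, 0, 0]], hand=58)

```text
time_s: 18.0
tcp_pos: [0.4404, 0.3212, 0.1624]
eef_rot: [0.468, -0.465, 0.532, -0.531]
contact_force: [0.2, -0.5, -0.3]
width: 0.0673
```

```bash
python3 go.py "[.532,-.0065,.162]"
python3 - <<'E'
from h import *
f=cams.grab_frame("wrist"); cv2.imwrite("pics/w5.png",f["image"][:,:,::-1])
E
```

```text
tcp [0.4404 0.3212 0.1624] theta -97.52606664045048 F [ 0.1744 -0.457  -0.2873] w 0.06730479275924472
shift mm [312.9216  -0.4632 133.7687]
```

View pics/w5.png

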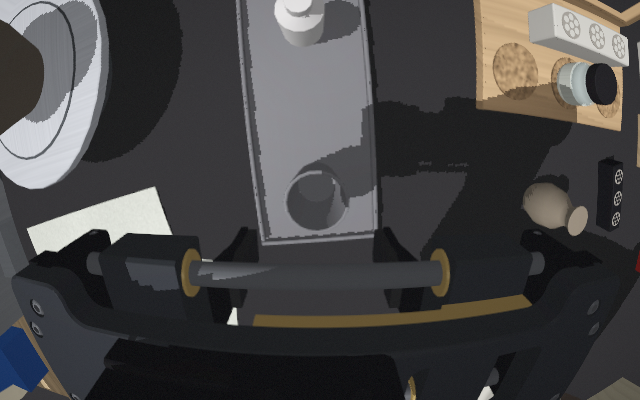

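Tumbler stands upright in the tray (316,200), flask beyond (300,20). Next the jar.

send_rows(commands=[[0.01, 0, 0.004, 0], [0.035, 0, 0.015, 0], [0.07, 0, 0.03, 0], [0.105, 0, 0.045, 0], [0.14, 0, 0.06, 0], [0.175, 0, 0.075, 0], [0.21, 0, 0.09, 0], [0.245, 0, 0.105, 0], [0.28, 0, 0.12, 0], [0.303, 0, 0.13, 0], [0.313, 0, 0.134, 0], [0.313, 0, 0.134, 0]])

```text
time_s: 19.25
tcp_pos: [0.5309, -0.0089, 0.1591]
eef_rot: [0.464, -0.466, 0.533, -0.532]
contact_force: [-0.3, -0.3, -0.0]
width: 0.0671
```

```bash
python3 go.py "[.532,-.0065,.042]"
python3 - <<'E'
from h import *
f=cams.grab_frame("wrist"); cv2.imwrite("pics/w6.png",f["image"][:,:,::-1])
E
```

```text
tcp [ 0.5309 -0.0089  0.1591] theta -97.6849261259184 F [-0.3097 -0.2963 -0.0274] w 0.06709639010379963
shift mm [ -2.6194 117.0541   1.1492]
```

View pics/w6.png

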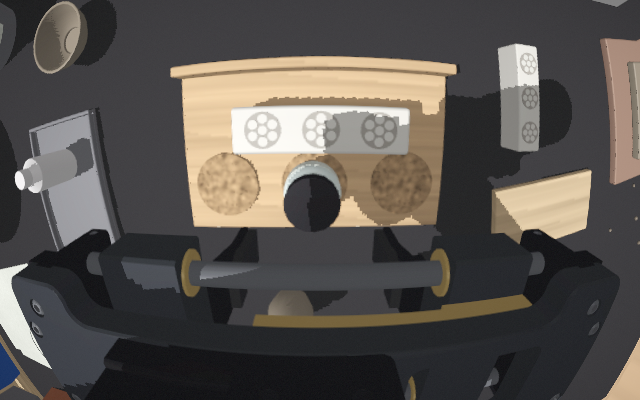

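send_rows(commands=[[-0.001, 0.015, 0.001, 0], [-0.002, 0.035, 0.001, 0], [-0.002, 0.055, 0.001, 0], [-0.002, 0.075, 0.001, 0], [-0.002, 0.095, 0.001, 0], [-0.002, 0.11, 0.001, 0], [-0.002, 0.119, 0.001, 0], [-0.002, 0.119, 0.001, 0], [-0.002, 0.119, 0.001, 0]])

```text
time_s: 20.2
tcp_pos: [0.5333, -0.0048, 0.0419]
eef_rot: [-0.467, 0.466, -0.531, 0.532]
contact_force: [0.5, -0.7, -0.2]
width: 0.0669
```

send_rows(commands=[[0, 0, 0, 0], [0, 0, 0, 0], [0, 0, 0, 0], [0, 0, 0, 0], [0, 0, 0, 0], [0, 0, 0, 0], [0, 0, 0, 0]], hand=255)

```text
time_s: 20.9
tcp_pos: [0.5332, -0.0055, 0.0422]
eef_rot: [-0.466, 0.466, -0.532, 0.532]
contact_force: [-1.7, 0.6, 5.6]
width: 0.0511
```

send_rows(commands=[[0, -0.01, 0, 0], [0, -0.03, 0, 0], [0, -0.055, 0, 0], [0, -0.08, 0, 0], [0, -0.105, 0, 0], [0, -0.118, 0, 0], [0, -0.12, 0, 0], [0, -0.12, 0, 0]])

```text
time_s: 21.7
tcp_pos: [0.5324, -0.0054, 0.1613]
eef_rot: [0.466, -0.466, 0.532, -0.532]
contact_force: [0.2, 0.6, -3.2]
width: 0.0509
```

```bash
python3 go.py "[.521,.317,.16]"
```

```text
tcp [ 0.5324 -0.0054  0.1613] theta -97.55380109254405 F [ 0.2422  0.6391 -3.2047] w 0.05086555228985836
shift mm [-318.0703    1.4453  -53.7018]
```

send_rows(commands=[[-0.01, 0, -0.002, 0], [-0.035, 0, -0.006, 0], [-0.07, 0, -0.012, 0], [-0.105, 0, -0.018, 0], [-0.14, 0, -0.024, 0], [-0.175, 0, -0.03, 0], [-0.21, 0, -0.035, 0], [-0.245, 0, -0.041, 0], [-0.28, 0, -0.047, 0], [-0.305, 0, -0.052, 0], [-0.317, 0, -0.054, 0], [-0.318, 0, -0.054, 0]])

```text
time_s: 22.9
tcp_pos: [0.5203, 0.3181, 0.1601]
eef_rot: [0.466, -0.467, 0.531, -0.531]
contact_force: [-0.0, -0.5, -2.6]
width: 0.0508
```

send_rows(commands=[[0, 0, 0, 0], [0, 0, 0, 0], [0, 0.02, 0, 0], [0, 0.045, 0, 0], [0, 0.07, 0, 0], [0, 0.095, 0, 0], [0, 0.11, 0, 0], [0, 0.12, 0, 0], [0, 0.127, 0, 0], [0, 0.13, 0, 0], [0, 0.13, 0, 0], [0, 0.13, 0, 0]])

```text
time_s: 24.1
tcp_pos: [0.5216, 0.3172, 0.0324]
eef_rot: [-0.467, 0.466, -0.532, 0.532]
contact_force: [0.0, 0.3, -1.6]
width: 0.0509
```

```bash
python3 go.py "[.521,.317,.0265]"
```

```text
tcp [0.5216 0.3172 0.0324] theta -97.52217802566052 F [ 0.0105  0.3063 -1.6045] w 0.050870451470413476
shift mm [ 0.3068  5.8842 -0.5419]
```

send_rows(commands=[[0, 0.002, 0, 0], [0, 0.004, 0, 0], [0, 0.006, 0, 0], [0, 0.006, 0, 0], [0, 0.006, 0, 0]])

```text
time_s: 24.6
tcp_pos: [0.5211, 0.317, 0.0262]
eef_rot: [-0.466, 0.466, -0.532, 0.532]
contact_force: [-1.1, -0.1, 3.6]
width: 0.0514
```

send_rows(commands=[[0, 0, 0, 0], [0, 0, 0, 0], [0, 0, 0, 0], [0, 0, 0, 0], [0, 0, 0, 0], [0, -0.005, 0, 0], [0, -0.025, 0, 0], [0, -0.055, 0, 0], [0, -0.09, 0, 0], [0, -0.12, 0, 0], [0, -0.13, 0, 0], [0, -0.13, 0, 0]], hand=65)

```text
time_s: 25.8
tcp_pos: [0.5217, 0.3175, 0.1575]
eef_rot: [0.468, -0.465, 0.532, -0.532]
contact_force: [-1.1, -0.4, 0.1]
width: 0.0648
```

```bash
python3 go.py "[.588,-.02,.16]"
python3 - <<'E'
from h import *
f=cams.grab_frame("wrist"); cv2.imwrite("pics/w7.png",f["image"][:,:,::-1]);print(state()["joint_positions"])
f=cams.grab_frame("scene");save(f,"scene1.npz"); crop(f,200,140,270,170,2.9,"pics/sc7.png")
E
```

```text
tcp [0.5217 0.3175 0.1575] theta -97.52580388381084 F [-1.1328 -0.3704  0.0703] w 0.06478863609965377
shift mm [325.9359  -3.272  109.9406]
[ 0.8115  0.4117 -0.1264 -0.0007 -1.0322  0.6279]
```

View pics/w7.png

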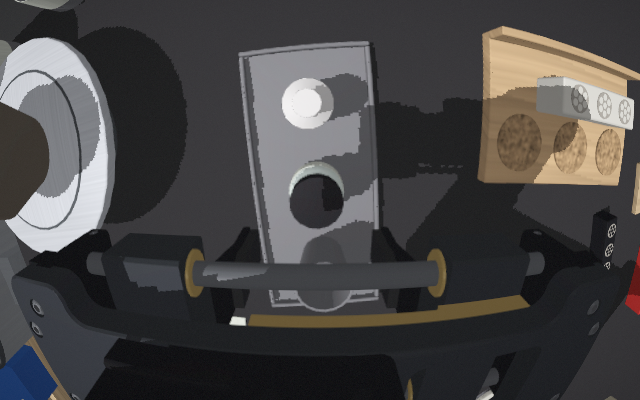

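View pics/sc7.png

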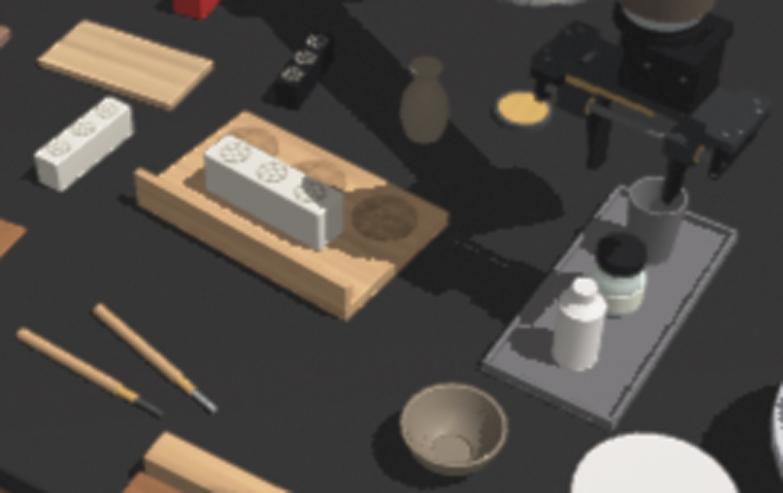

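send_rows(commands=[[0.01, -0.005, 0.003, 7], [0.035, -0.015, 0.012, 15], [0.065, -0.02, 0.022, 23], [0.1, -0.02, 0.034, 31], [0.135, -0.02, 0.045, 39], [0.17, -0.02, 0.057, 47], [0.205, -0.02, 0.069, 55], [0.24, -0.02, 0.081, 63], [0.275, -0.02, 0.093, 71], [0.3, -0.02, 0.101, 79], [0.318, -0.02, 0.107, 86], [0.326, -0.02, 0.11, 90]])

```text
time_s: 27.1
tcp_pos: [0.5863, -0.0227, 0.173]
eef_rot: [0.05, -0.047, -0.705, 0.706]
contact_force: [0.5, -0.3, -0.3]
width: 0.0647
```

send_rows(commands=[[0, 0, 0, 0], [0, 0, 0, 0], [0, 0, 0, 0]])

```text
time_s: 27.4
tcp_pos: [0.587, -0.0202, 0.1747]
eef_rot: [0.046, -0.045, -0.706, 0.706]
contact_force: [0.2, -1.0, -0.3]
width: 0.0651
```

```bash
python3 go.py "[.588,-.02,.16]"
python3 - <<'E'
from h import *
f=cams.grab_frame("wrist"); save(f,"w8.npz"); cv2.imwrite("pics/w8.png",f["image"][:,:,::-1]);print(state()["joint_positions"])
E
```

```text
tcp [ 0.587  -0.0202  0.1747] theta 172.57002690443537 F [ 0.156  -0.9837 -0.3435] w 0.06509889692246806
shift mm [-0.9912 14.7071 -0.3142]
[ 0.2413  0.3593 -0.1561 -0.0001 -1.0563 -0.3709]
```

View pics/w8.png

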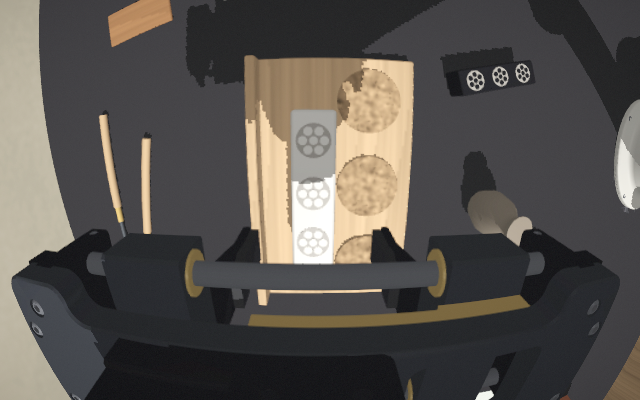

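send_rows(commands=[[-0.001, 0.02, 0, 0], [-0.001, 0.045, 0, 0], [-0.001, 0.07, 0, 0], [-0.001, 0.095, 0, 0], [-0.001, 0.115, 0, 0], [-0.001, 0.13, 0, 0], [-0.001, 0.14, 0, 0], [-0.001, 0.146, 0, 0], [-0.001, 0.146, 0, 0], [-0.001, 0.146, 0, 0]], hand=82)

```text
time_s: 28.45
tcp_pos: [0.5889, -0.0207, 0.0302]
eef_rot: [-0.046, 0.047, 0.706, -0.706]
contact_force: [-0.3, -0.0, 0.1]
width: 0.0591
```

send_rows(commands=[[0, 0, 0, 0], [0, 0, 0, 0], [0, 0, 0, 0], [0, 0, 0, 0], [0, 0, 0, 0], [0, 0, 0, 0], [0, 0, 0, 0], [0, 0, 0, 0]], hand=255)

```text
time_s: 29.25
tcp_pos: [0.5887, -0.0208, 0.03]
eef_rot: [-0.046, 0.047, 0.706, -0.706]
contact_force: [-1.0, -0.3, 4.4]
width: 0.0398
```

```bash
python3 go.py "[.588,-.02,.16]"
```

```text
tcp [ 0.5887 -0.0208  0.03  ] theta 172.47936915641907 F [-1.0278 -0.2518  4.3588] w 0.039848867401004434
shift mm [   0.7146 -130.0062   -0.756 ]
```

send_rows(commands=[[0, -0.005, 0, 0], [0, -0.02, 0, 0], [0, -0.04, 0, 0], [0, -0.065, 0, 0], [0, -0.09, 0, 0], [0, -0.105, 0, 0], [0, -0.11, 0, 0], [0, -0.11, 0, 0]])

```text
time_s: 30.05
tcp_pos: [0.5879, -0.0208, 0.1392]
eef_rot: [-0.047, 0.046, 0.706, -0.705]
contact_force: [0.2, -0.7, -3.1]
width: 0.0398
```

```bash
python3 go.py "[.455,-.3077,.14]"
```

```text
tcp [ 0.5879 -0.0208  0.1392] theta 172.44726879934055 F [ 0.2098 -0.721  -3.0766] w 0.03980219455963321
shift mm [ 94.0392  -0.8473 301.8843]
```

send_rows(commands=[[0.003, 0, 0.01, 0], [0.01, 0, 0.033, -1], [0.02, 0, 0.063, -2.5], [0.03, 0, 0.095, -4], [0.04, 0, 0.127, -5.5], [0.05, 0, 0.16, -7], [0.06, 0, 0.193, -8.5], [0.07, 0, 0.225, -9.5], [0.08, 0, 0.257, -10.4], [0.087, 0, 0.28, -10.4], [0.092, 0, 0.296, -10.4], [0.094, 0, 0.302, -10.4]])

```text
time_s: 31.25
tcp_pos: [0.4534, -0.3091, 0.138]
eef_rot: [0.016, -0.018, 0.707, -0.706]
contact_force: [0.1, -0.1, -2.7]
width: 0.04
```

send_rows(commands=[[0, 0, 0, 0], [0, 0, 0, 0], [0, 0.015, 0, 0], [0, 0.035, 0, 0], [0, 0.05, 0, 0], [0, 0.06, 0, 0], [0, 0.06, 0, 0], [0, 0.06, 0, 0]])

```text
time_s: 32.05
tcp_pos: [0.4563, -0.3078, 0.0799]
eef_rot: [-0.018, 0.018, -0.707, 0.707]
contact_force: [1.0, -0.1, -3.3]
width: 0.0397
```

```bash
python3 go.py "[.455,-.3077,.0245]"
python3 - <<'E'
from h import *
f=cams.grab_frame("wrist"); save(f,"w9.npz"); cv2.imwrite("pics/w9.png",f["image"][:,:,::-1])
f=cams.grab_frame("scene"); save(f,"s9.npz"); crop(f,190,130,100,80,7,"pics/s9.png")
f=cams.grab_frame("side"); save(f,"d9.npz"); crop(f,245,220,130,120,5,"pics/d9.png")
E
```

```text
tcp [ 0.4563 -0.3078  0.0799] theta -177.06668533857405 F [ 1.0108 -0.1079 -3.2647] w 0.03973641103755725
shift mm [ 1.356  55.4274 -0.1811]
```

View pics/w9.png

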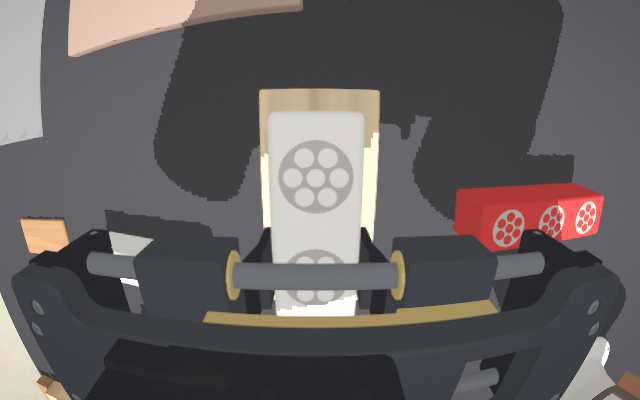

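View pics/s9.png

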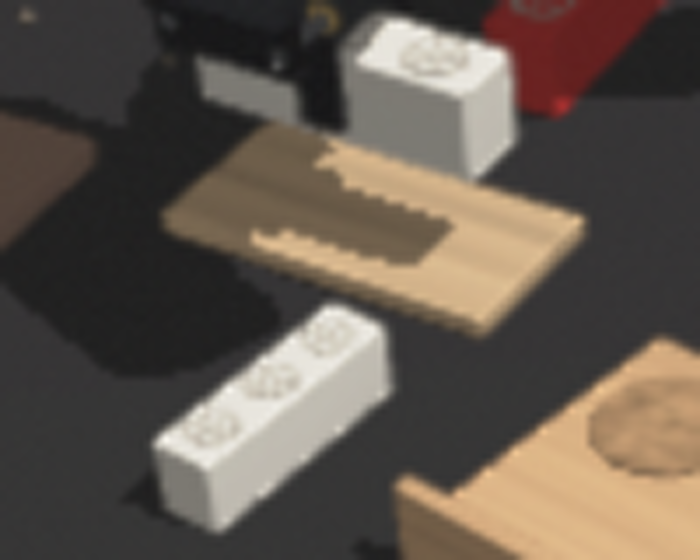

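View pics/d9.png

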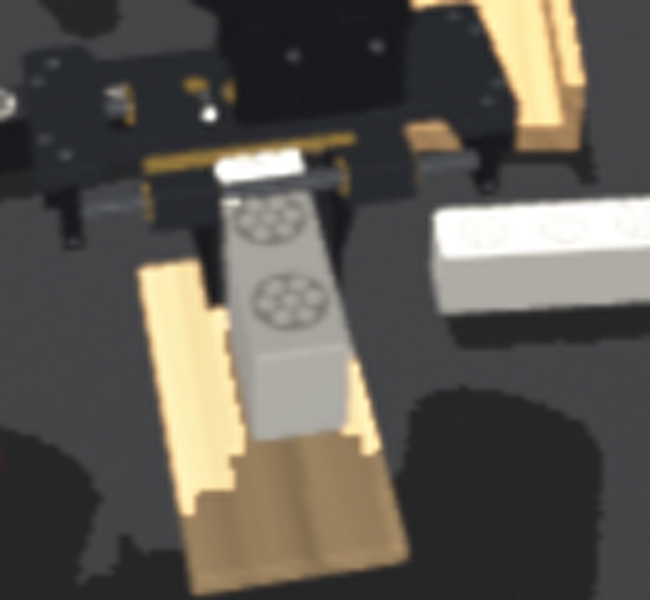

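send_rows(commands=[[0.001, 0.012, 0, 0], [0.002, 0.028, 0, 0], [0.002, 0.04, 0, 0], [0.002, 0.048, 0, 0], [0.002, 0.052, 0, 0], [0.002, 0.054, 0, 0], [0.002, 0.055, 0, 0], [0.002, 0.055, 0, 0], [0.002, 0.055, 0, 0]])

```text
time_s: 33.1
tcp_pos: [0.454, -0.3081, 0.025]
eef_rot: [-0.018, 0.017, -0.707, 0.707]
contact_force: [-0.7, 0.2, -2.2]
width: 0.0396
```

```bash
python3 go.py "[.455,-.3077,.024]"
python3 - <<'E'
from h import *
f=cams.grab_frame("wrist"); save(f,"w10.npz"); crop(f,200,60,240,170,3.3,"pics/w10.png")
f=cams.grab_frame("side"); save(f,"d10.npz"); crop(f,245,220,130,120,5,"pics/d10.png")
E
```

```text
tcp [ 0.454  -0.3081  0.025 ] theta -177.12321152975116 F [-0.6596  0.2293 -2.1844] w 0.039625941791295305
shift mm [-1.0578  0.9751 -0.3806]
```

View pics/w10.png

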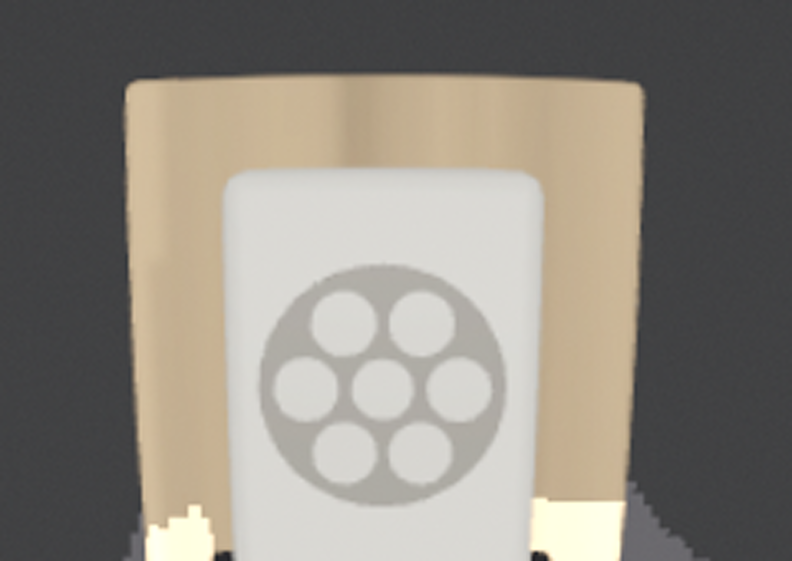

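View pics/d10.png

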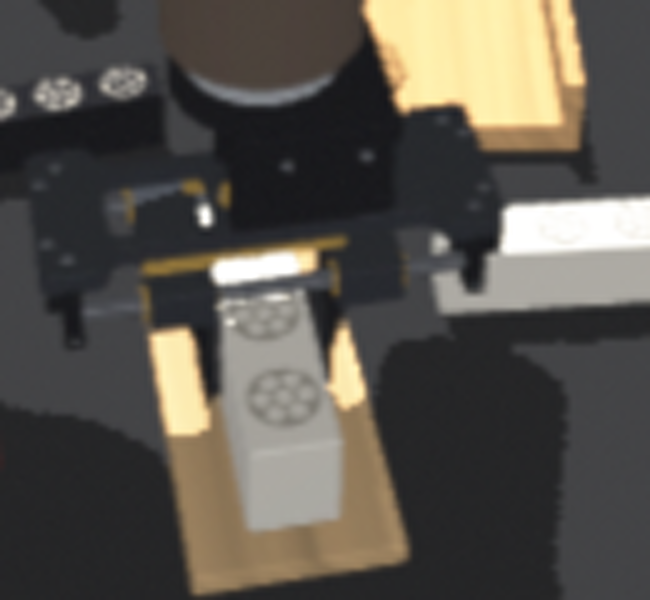

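Run:
```python
from h import *
f=load("w10.npz");a=(3.3,200,60)
print("mould end",wc(f,[(230,170),(382,169),(540,170)],*a,.063)); print("board end",wc(f,[(127,80),(385,76),(643,84)],*a,.012))
d=load("d10.npz"); print("side mould bottom",plane(d,(np.array([(247,528),(340,520)])+.5)/5-.5+[245,220],.013),"board",plane(d,(np.array([(195,583),(408,553)])+.5)/5-.5+[245,220],.012))
```

```text
mould end [[ 0.4749 -0.3818]
 [ 0.4567 -0.3826]
 [ 0.4377 -0.3837]]
board end [[ 0.501  -0.3965]
 [ 0.4569 -0.3981]
 [ 0.4128 -0.4004]]
side mould bottom [[ 0.4383 -0.3813  0.013 ]
 [ 0.4773 -0.3826  0.013 ]] board [[ 0.4144 -0.4046  0.012 ]
 [ 0.5027 -0.4022  0.012 ]]
```

send_rows(commands=[[0, 0, 0.0015, 0], [0, 0.001, 0.0015, 0], [0, 0.0015, 0.0015, 0], [0, 0.0015, 0.0015, 0], [0, 0.0015, 0.0015, 0]])

```text
time_s: 33.7
tcp_pos: [0.454, -0.3098, 0.024]
eef_rot: [-0.018, 0.018, -0.707, 0.707]
contact_force: [-2.0, 1.2, 4.7]
width: 0.0396
```

Contact felt. Release and rise.

send_rows(commands=[[0, 0, 0, 0], [0, 0, 0, 0], [0, 0, 0, 0], [0, 0, 0, 0], [0, 0, 0, 0], [0, -0.005, 0, 0], [0, -0.025, 0, 0], [0, -0.055, 0, 0], [0, -0.09, 0, 0], [0, -0.12, 0, 0], [0, -0.135, 0, 0], [0, -0.14, 0, 0]], hand=58)

```text
time_s: 34.9
tcp_pos: [0.4548, -0.31, 0.1657]
eef_rot: [-0.019, 0.016, -0.706, 0.708]
contact_force: [0.5, 1.6, -0.1]
width: 0.0673
```

```bash
python3 go.py "[.521,.317,.17]"
python3 - <<'E'
from h import *
f=cams.grab_frame("wrist"); save(f,"w11.npz"); cv2.imwrite("pics/w11.png",f["image"][:,:,::-1])
E
```

```text
tcp [ 0.4548 -0.31    0.1657] theta -177.1145081739769 F [ 0.4794  1.6456 -0.1214] w 0.0673085391400579
shift mm [ -97.7153   -5.1314 -622.8144]
```

View pics/w11.png

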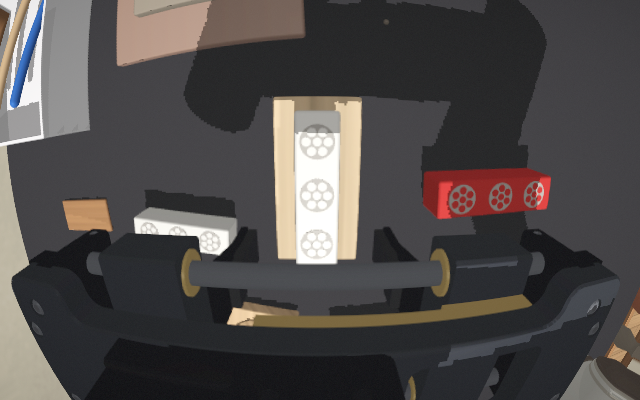

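send_rows(commands=[[-0.002, 0, -0.01, -4], [-0.007, -0.005, -0.04, -11], [-0.012, -0.005, -0.075, -18], [-0.018, -0.005, -0.115, -25], [-0.024, -0.005, -0.155, -32], [-0.03, -0.005, -0.195, -39], [-0.037, -0.005, -0.235, -46], [-0.043, -0.005, -0.275, -53], [-0.049, -0.005, -0.315, -60], [-0.056, -0.005, -0.355, -67], [-0.062, -0.005, -0.395, -74], [-0.067, -0.005, -0.425, -79.6]])

```text
time_s: 36.15
tcp_pos: [0.4987, 0.1202, 0.1668]
eef_rot: [0.467, -0.468, 0.531, -0.53]
contact_force: [-0.0, -0.7, 0.3]
width: 0.0672
```

send_rows(commands=[[0, 0, 0, 0], [0, 0, 0, 0]])

```text
time_s: 36.35
tcp_pos: [0.4985, 0.1185, 0.1667]
eef_rot: [0.465, -0.467, 0.532, -0.531]
contact_force: [-0.1, -0.6, -0.1]
width: 0.0671
```

```bash
python3 go.py "[.521,.317,.17]"
python3 - <<'E'
from h import *
f=cams.grab_frame("scene"); save(f,"s12.npz"); crop(f,190,130,130,90,6,"pics/s12.png")
f=cams.grab_frame("side"); save(f,"d12.npz"); crop(f,245,240,110,120,5,"pics/d12.png")
E
```

```text
tcp [0.4985 0.1185 0.1667] theta -97.5056561885058 F [-0.0735 -0.6193 -0.1028] w 0.06713064233194324
shift mm [-199.7532   -3.6291   -3.6394]
```

View pics/s12.png

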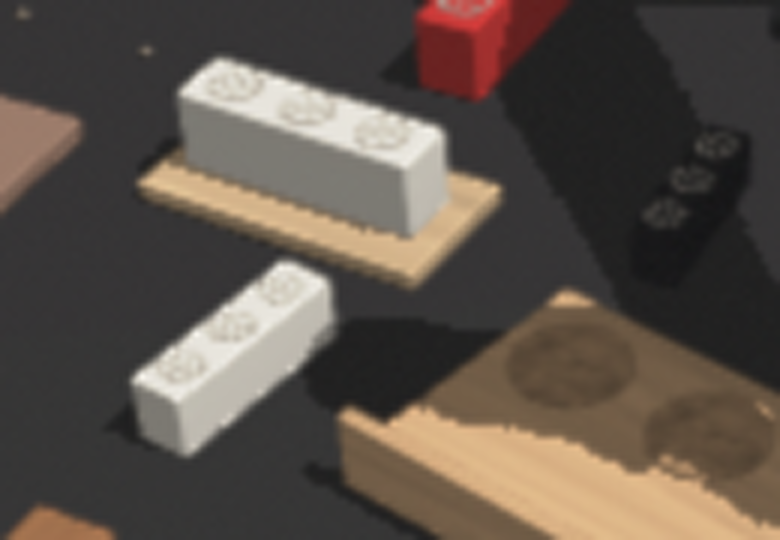

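View pics/d12.png

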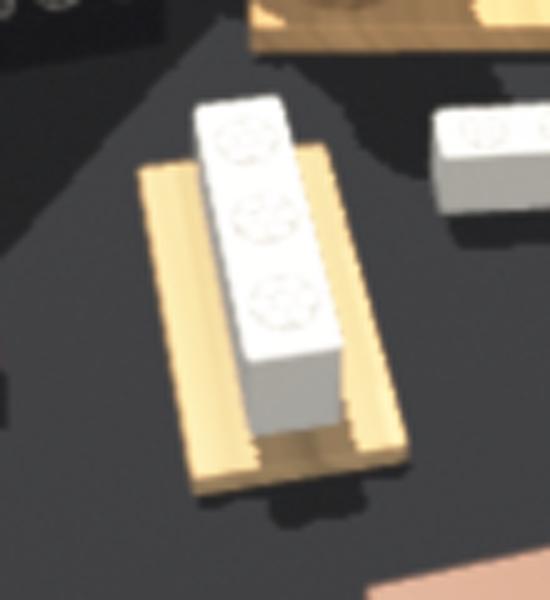

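Run:
```python
from h import *
s=load("s12.npz");d=load("d12.npz")
def c(f,p,k,x,y,z): return plane(f,(np.array(p)+.5)/k-.5+[x,y],z)[:,:2]
quad("scene mould",c(s,[(215,57),(445,125),(408,163),(180,92)],6,190,130,.062))
quad("side mould",c(d,[(195,103),(283,97),(340,347),(247,357)],5,245,240,.062))
quad("side board",c(d,[(138,170),(323,145),(408,448),(193,482)],5,245,240,.012))
```

```text
scene mould centre [ 0.4553 -0.3086] len 0.14737174090746796 0.037685713847120564 ang 93.91883665805705 6.158748730056603
side mould centre [ 0.4545 -0.311 ] len 0.03911606592270082 0.14847941457976352 ang -1.102782964284378 -87.97927145884007
side board centre [ 0.4538 -0.3124] len 0.08959158047586176 0.1792202067697191 ang 2.914175380135075 -87.06373876144181
```

send_rows(commands=[[-0.015, 0, 0, 0], [-0.045, 0, -0.001, 0], [-0.08, 0, -0.002, 0], [-0.115, 0, -0.002, 0], [-0.15, 0, -0.003, 0], [-0.18, 0, -0.004, 0], [-0.196, 0, -0.004, 0], [-0.2, 0, -0.004, 0], [-0.2, 0, -0.004, 0], [-0.2, 0, -0.004, 0]])

```text
time_s: 37.45
tcp_pos: [0.5214, 0.3158, 0.168]
eef_rot: [0.465, -0.466, 0.532, -0.532]
contact_force: [-0.5, 0.0, -0.3]
width: 0.0674
```

```bash
python3 go.py "[.5211,.317,.0265]"
python3 - <<'E'
from h import *
f=cams.grab_frame("wrist"); cv2.imwrite("pics/w13.png",f["image"][:,:,::-1])
E
```

```text
tcp [0.5214 0.3158 0.168 ] theta -97.6054096391956 F [-0.4737  0.0024 -0.2637] w 0.06738232795201946
shift mm [ -1.2005 141.5493  -0.4232]
```

View pics/w13.png

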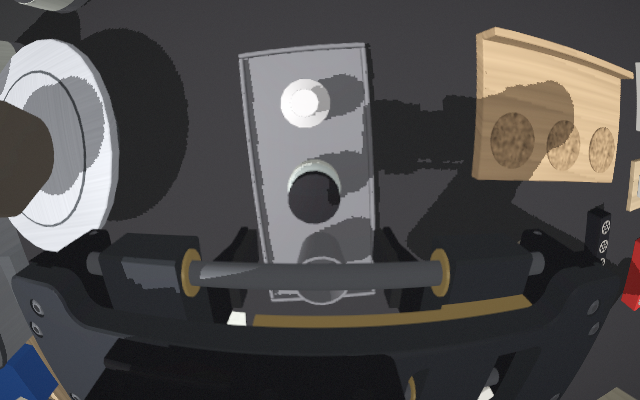

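send_rows(commands=[[-0.001, 0.015, 0, 0], [-0.001, 0.04, 0, 0], [-0.001, 0.065, 0, 0], [-0.001, 0.09, 0, 0], [-0.001, 0.112, 0, 0], [-0.001, 0.128, 0, 0], [-0.001, 0.137, 0, 0], [-0.001, 0.1405, 0, 0], [-0.001, 0.1405, 0, 0], [-0.001, 0.1405, 0, 0]])

```text
time_s: 38.5
tcp_pos: [0.5223, 0.3184, 0.0286]
eef_rot: [-0.467, 0.465, -0.532, 0.532]
contact_force: [0.2, -0.4, 1.6]
width: 0.0673
```

send_rows(commands=[[0, 0, 0, 0], [0, 0, 0, 0], [0, 0, 0, 0], [0, 0, 0, 0], [0, 0, 0, 0], [0, 0, 0, 0], [0, 0, 0, 0]], hand=255)

```text
time_s: 39.2
tcp_pos: [0.5217, 0.3179, 0.0281]
eef_rot: [-0.466, 0.466, -0.532, 0.532]
contact_force: [-1.2, -2.5, 4.9]
width: 0.0507
```

send_rows(commands=[[0, -0.01, 0, 0], [0, -0.03, 0, 0], [0, -0.055, 0, 0], [0, -0.085, 0, 0], [0, -0.115, 0, 0], [0, -0.13, 0, 0], [0, -0.135, 0, 0], [0, -0.135, 0, 0]])

```text
time_s: 40.0
tcp_pos: [0.5216, 0.3183, 0.1627]
eef_rot: [0.466, -0.466, 0.532, -0.532]
contact_force: [0.7, 0.8, -2.5]
width: 0.0509
```

```bash
python3 go.py "[.5325,-.006,.16]"
```

```text
tcp [0.5216 0.3183 0.1627] theta -97.53934305787098 F [ 0.7108  0.766  -2.5481] w 0.05090436649871059
shift mm [320.0892   2.3212  53.3799]
```

send_rows(commands=[[0.01, 0, 0.002, 0], [0.035, 0, 0.006, 0], [0.07, 0, 0.012, 0], [0.105, 0, 0.018, 0], [0.14, 0, 0.024, 0], [0.175, 0, 0.03, 0], [0.21, 0, 0.035, 0], [0.245, 0, 0.041, 0], [0.28, 0, 0.047, 0], [0.305, 0, 0.051, 0], [0.318, 0, 0.053, 0], [0.32, 0, 0.053, 0]])

```text
time_s: 41.2
tcp_pos: [0.5314, -0.0077, 0.1614]
eef_rot: [0.465, -0.466, 0.533, -0.532]
contact_force: [-0.8, 0.5, -1.2]
width: 0.0505
```

send_rows(commands=[[0, 0, 0, 0], [0, 0, 0, 0], [0, 0.02, 0, 0], [0, 0.045, 0, 0], [0, 0.07, 0, 0], [0, 0.09, 0, 0], [0, 0.103, 0, 0], [0, 0.11, 0, 0], [0, 0.112, 0, 0], [0, 0.112, 0, 0], [0, 0.112, 0, 0]])

```text
time_s: 42.3
tcp_pos: [0.533, -0.0057, 0.0514]
eef_rot: [-0.467, 0.466, -0.531, 0.532]
contact_force: [-0.1, -0.5, -1.8]
width: 0.0505
```

```bash
python3 go.py "[.533,-.0058,.0445]"
```

```text
tcp [ 0.533  -0.0057  0.0514] theta -97.49669731078636 F [-0.0675 -0.5293 -1.8021] w 0.050524409372480365
shift mm [ 0.1074  6.8696 -0.0413]
```

send_rows(commands=[[0, 0.003, 0, 0], [0, 0.005, 0, 0], [0, 0.007, 0, 0], [0, 0.007, 0, 0], [0, 0.007, 0, 0]])

```text
time_s: 42.8
tcp_pos: [0.5324, -0.0061, 0.0441]
eef_rot: [-0.466, 0.466, -0.532, 0.532]
contact_force: [-1.4, 1.1, 3.6]
width: 0.0508
```

send_rows(commands=[[0, 0, 0, 0], [0, 0, 0, 0], [0, 0, 0, 0], [0, 0, 0, 0], [0, 0, 0, 0], [0, -0.005, 0, 0], [0, -0.025, 0, 0], [0, -0.055, 0, 0], [0, -0.09, 0, 0], [0, -0.115, 0, 0], [0, -0.12, 0, 0], [0, -0.12, 0, 0]], hand=55)

```text
time_s: 44.0
tcp_pos: [0.5326, -0.0059, 0.1645]
eef_rot: [-0.467, 0.465, -0.532, 0.532]
contact_force: [0.2, 0.4, -1.1]
width: 0.0686
```

```bash
python3 go.py "[.44,.3208,.165]"
python3 - <<'E'
from h import *
f=cams.grab_frame("wrist"); cv2.imwrite("pics/w14.png",f["image"][:,:,::-1])
E
```

```text
tcp [ 0.5326 -0.0059  0.1645] theta -97.53622505038132 F [ 0.2317  0.3769 -1.0675] w 0.06860078480243034
shift mm [-311.782    -0.437  -134.6449]
```

View pics/w14.png

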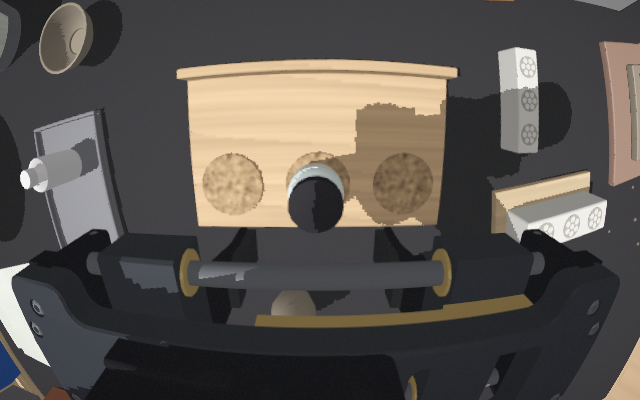

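send_rows(commands=[[-0.01, 0, -0.004, 0], [-0.035, 0, -0.015, 0], [-0.07, 0, -0.03, 0], [-0.105, 0, -0.045, 0], [-0.14, 0, -0.06, 0], [-0.175, 0, -0.076, 0], [-0.21, 0, -0.091, 0], [-0.245, 0, -0.106, 0], [-0.28, 0, -0.121, 0], [-0.302, 0, -0.13, 0], [-0.312, 0, -0.135, 0], [-0.312, 0, -0.135, 0]])

```text
time_s: 45.25
tcp_pos: [0.4383, 0.3216, 0.1623]
eef_rot: [-0.466, 0.468, -0.531, 0.531]
contact_force: [-0.4, -0.2, 0.7]
width: 0.0689
```

send_rows(commands=[[0, 0, 0, 0], [0, 0, 0, 0], [0, 0, 0, 0]])

```text
time_s: 45.55
tcp_pos: [0.4397, 0.3198, 0.1636]
eef_rot: [-0.466, 0.466, -0.532, 0.532]
contact_force: [-0.5, 0.3, -0.5]
width: 0.0683
```

```bash
python3 go.py "[.44,.3208,.031]"
```

```text
tcp [0.4397 0.3198 0.1636] theta -97.61972723422261 F [-0.4923  0.2915 -0.5322] w 0.06826484357411618
shift mm [ -1.0435 132.5781   0.1985]
```

send_rows(commands=[[-0.001, 0.015, 0, 0], [-0.001, 0.04, 0, 0], [-0.001, 0.065, 0, 0], [-0.001, 0.09, 0, 0], [-0.001, 0.11, 0, 0], [-0.001, 0.123, 0, 0], [-0.001, 0.13, 0, 0], [-0.001, 0.133, 0, 0], [-0.001, 0.133, 0, 0], [-0.001, 0.133, 0, 0]])

```text
time_s: 46.55
tcp_pos: [0.44, 0.3222, 0.0313]
eef_rot: [0.467, -0.466, 0.532, -0.532]
contact_force: [0.4, 0.1, 0.8]
width: 0.0683
```

send_rows(commands=[[0, 0, 0, 0], [0, 0, 0, 0], [0, 0, 0, 0], [0, 0, 0, 0], [0, 0, 0, 0], [0, 0, 0, 0], [0, 0, 0, 0]], hand=255)

```text
time_s: 47.25
tcp_pos: [0.4397, 0.3219, 0.031]
eef_rot: [-0.466, 0.466, -0.532, 0.532]
contact_force: [0.4, -1.3, 4.9]
width: 0.0539
```

send_rows(commands=[[0, -0.01, 0, 0], [0, -0.03, 0, 0], [0, -0.055, 0, 0], [0, -0.085, 0, 0], [0, -0.115, 0, 0], [0, -0.13, 0, 0], [0, -0.135, 0, 0], [0, -0.135, 0, 0]])

```text
time_s: 48.05
tcp_pos: [0.4394, 0.322, 0.1658]
eef_rot: [0.466, -0.466, 0.532, -0.532]
contact_force: [0.5, -0.3, -1.5]
width: 0.0537
```

```bash
python3 go.py "[.52,-.098,.165]"
```

```text
tcp [0.4394 0.322  0.1658] theta -97.53838766028336 F [ 0.5314 -0.3055 -1.5117] w 0.05368082155620134
shift mm [405.8066   0.4352 135.0529]
```

send_rows(commands=[[0.01, 0, 0.003, 0], [0.035, 0, 0.011, 0], [0.065, 0, 0.021, 0], [0.1, 0, 0.033, 0], [0.135, 0, 0.045, 0], [0.17, 0, 0.057, 0], [0.205, 0, 0.068, 0], [0.24, 0, 0.08, 0], [0.275, 0, 0.091, 0], [0.31, 0, 0.103, 0], [0.345, 0, 0.114, 0], [0.375, 0, 0.124, 0]])

```text
time_s: 49.25
tcp_pos: [0.512, -0.0684, 0.164]
eef_rot: [0.465, -0.467, 0.533, -0.531]
contact_force: [0.8, -0.2, -0.4]
width: 0.0535
```

send_rows(commands=[[0.018, 0, 0.006, 0], [0.027, 0, 0.01, 0], [0.031, 0, 0.011, 0], [0.031, 0, 0.011, 0], [0.031, 0, 0.011, 0]])

```text
time_s: 49.75
tcp_pos: [0.5199, -0.0976, 0.1653]
eef_rot: [0.466, -0.466, 0.532, -0.531]
contact_force: [-1.3, -0.0, -1.0]
width: 0.054
```

```bash
python3 go.py "[.52,-.098,.0475]"
```

```text
tcp [ 0.5199 -0.0976  0.1653] theta -97.48030967358778 F [-1.2809 -0.0025 -0.9972] w 0.053965178889370226
shift mm [  0.3503 117.8024   0.2581]
```

send_rows(commands=[[0, 0.015, 0, 0], [0, 0.04, 0, 0], [0, 0.065, 0, 0], [0, 0.085, 0, 0], [0, 0.1, 0, 0], [0, 0.108, 0, 0], [0, 0.112, 0, 0], [0, 0.112, 0, 0], [0, 0.112, 0, 0]])

```text
time_s: 50.65
tcp_pos: [0.5208, -0.0981, 0.0543]
eef_rot: [-0.467, 0.466, -0.531, 0.532]
contact_force: [-0.4, 0.0, -0.8]
width: 0.0539
```

```bash
python3 go.py "[.52,-.098,.047]"
```

```text
tcp [ 0.5208 -0.0981  0.0543] theta -97.4970595751559 F [-0.3714  0.0007 -0.798 ] w 0.05389417582489893
shift mm [ 0.0267  7.3188 -0.8024]
```

send_rows(commands=[[0, 0.003, 0, 0], [0, 0.005, 0, 0], [0, 0.007, 0, 0], [0, 0.0075, 0, 0], [0, 0.0075, 0, 0]])

```text
time_s: 51.15
tcp_pos: [0.5208, -0.0984, 0.047]
eef_rot: [-0.467, 0.466, -0.531, 0.532]
contact_force: [-0.8, 0.8, 4.6]
width: 0.0542
```

send_rows(commands=[[0, 0, 0, 0], [0, 0, 0, 0], [0, 0, 0, 0], [0, 0, 0, 0], [0, 0, 0, 0], [0, -0.005, 0, 0], [0, -0.025, 0, 0], [0, -0.055, 0, 0], [0, -0.09, 0, 0], [0, -0.115, 0, 0], [0, -0.12, 0, 0], [0, -0.12, 0, 0]], hand=72)

```text
time_s: 52.35
tcp_pos: [0.5204, -0.0982, 0.1669]
eef_rot: [-0.467, 0.465, -0.531, 0.532]
contact_force: [0.7, -0.1, -0.3]
width: 0.0625
```

```bash
python3 go.py "[.6036,.3133,.17]"
python3 - <<'E'
from h import *
f=cams.grab_frame("wrist"); cv2.imwrite("pics/w15.png",f["image"][:,:,::-1])
E
```

```text
tcp [ 0.5204 -0.0982  0.1669] theta -97.54025304262984 F [ 0.6925 -0.0683 -0.2644] w 0.06253910483448177
shift mm [-418.8453   -2.6737   28.4809]
```

View pics/w15.png

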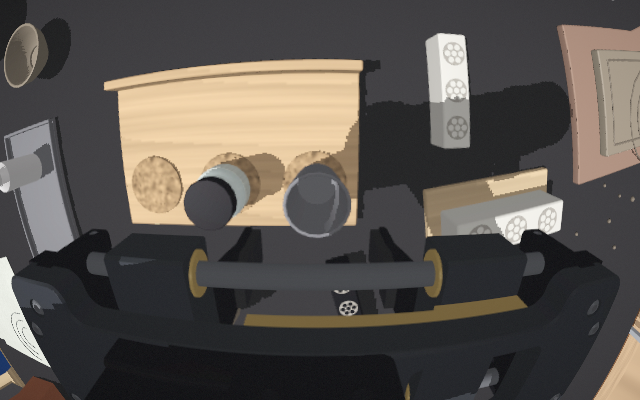

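Jar and tumbler stand on their discs. Now the flask.

send_rows(commands=[[-0.01, 0, 0.001, 0], [-0.035, 0, 0.003, 0], [-0.07, 0, 0.005, 0], [-0.11, 0, 0.008, 0], [-0.15, 0, 0.011, 0], [-0.19, 0, 0.014, 0], [-0.23, 0, 0.017, 0], [-0.27, 0, 0.02, 0], [-0.31, 0, 0.022, 0], [-0.35, 0, 0.025, 0], [-0.385, 0, 0.027, 0], [-0.408, 0, 0.0285, 0]])

```text
time_s: 53.6
tcp_pos: [0.6011, 0.3053, 0.1635]
eef_rot: [0.465, -0.468, 0.531, -0.531]
contact_force: [-0.4, -0.5, -0.1]
width: 0.0626
```

send_rows(commands=[[-0.007, 0, 0, 0], [-0.011, 0, 0, 0], [-0.011, 0, 0, 0], [-0.011, 0, 0, 0]])

```text
time_s: 54.0
tcp_pos: [0.6031, 0.3123, 0.1658]
eef_rot: [0.466, -0.466, 0.532, -0.532]
contact_force: [0.1, 0.4, 0.5]
width: 0.0622
```

```bash
python3 go.py "[.6036,.3133,.0375]"
python3 - <<'E'
from h import *
f=cams.grab_frame("wrist"); cv2.imwrite("pics/w16.png",f["image"][:,:,::-1])
E
```

```text
tcp [0.6031 0.3123 0.1658] theta -97.58264814513001 F [0.1273 0.3789 0.5103] w 0.06222884401869179
shift mm [ -1.1011 128.344    0.4824]
```

View pics/w16.png

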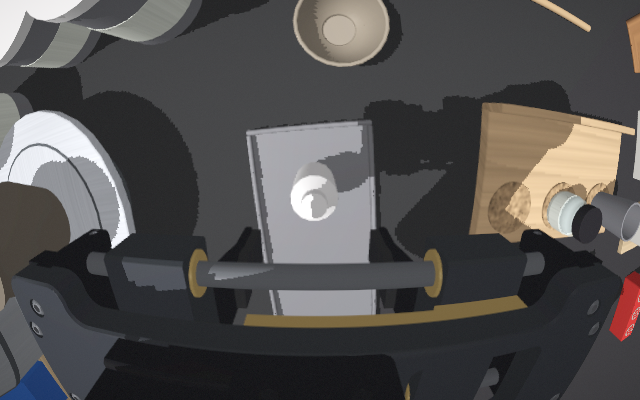

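send_rows(commands=[[-0.001, 0.015, 0, 0], [-0.001, 0.04, 0, 0], [-0.001, 0.065, 0, 0], [-0.001, 0.09, 0, 0], [-0.001, 0.108, 0, 0], [-0.001, 0.12, 0, 0], [-0.001, 0.126, 0, 0], [-0.001, 0.128, 0, 0], [-0.001, 0.128, 0, 0], [-0.001, 0.128, 0, 0]])

```text
time_s: 55.05
tcp_pos: [0.604, 0.3147, 0.0392]
eef_rot: [-0.467, 0.465, -0.532, 0.532]
contact_force: [-0.3, 0.2, 1.3]
width: 0.0623
```

send_rows(commands=[[0, 0, 0, 0], [0, 0, 0, 0], [0, 0, 0, 0], [0, 0, 0, 0], [0, 0, 0, 0], [0, 0, 0, 0], [0, 0, 0, 0], [0, 0, 0, 0]], hand=255)

```text
time_s: 55.85
tcp_pos: [0.6035, 0.3143, 0.0383]
eef_rot: [-0.466, 0.466, -0.532, 0.532]
contact_force: [-0.6, -0.7, 2.5]
width: 0.0412
```

send_rows(commands=[[0, -0.01, 0, 0], [0, -0.03, 0, 0], [0, -0.055, 0, 0], [0, -0.085, 0, 0], [0, -0.115, 0, 0], [0, -0.128, 0, 0], [0, -0.13, 0, 0], [0, -0.13, 0, 0]])

```text
time_s: 56.65
tcp_pos: [0.6028, 0.3141, 0.1671]
eef_rot: [0.465, -0.466, 0.532, -0.532]
contact_force: [0.4, 0.6, -1.7]
width: 0.0414
```

```bash
python3 go.py "[.5447,.0808,.165]"
```

```text
tcp [0.6028 0.3141 0.1671] theta -97.5521587090309 F [ 0.38    0.6423 -1.6521] w 0.04138774461182923
shift mm [238.9479   2.2118 -26.9004]
```

Placement z: 0.0383+0.016 = 0.0543.

send_rows(commands=[[0.01, 0, -0.001, 0], [0.035, 0, -0.004, 0], [0.065, 0, -0.008, 0], [0.1, 0, -0.012, 0], [0.135, 0, -0.016, 0], [0.17, 0, -0.02, 0], [0.2, 0, -0.023, 0], [0.222, 0, -0.025, 0], [0.234, 0, -0.027, 0], [0.239, 0, -0.027, 0], [0.239, 0, -0.027, 0], [0.239, 0, -0.027, 0]])

```text
time_s: 57.85
tcp_pos: [0.5456, 0.0816, 0.1678]
eef_rot: [0.466, -0.466, 0.532, -0.532]
contact_force: [-0.1, 0.2, -0.4]
width: 0.0413
```

send_rows(commands=[[0, 0.015, 0, 0], [0, 0.04, 0, 0], [0, 0.065, 0, 0], [0, 0.085, 0, 0], [0, 0.098, 0, 0], [0, 0.105, 0, 0], [0, 0.107, 0, 0], [0, 0.107, 0, 0], [0, 0.107, 0, 0]])

```text
time_s: 58.75
tcp_pos: [0.546, 0.0814, 0.0618]
eef_rot: [-0.467, 0.466, -0.531, 0.532]
contact_force: [-0.0, -0.0, -0.9]
width: 0.0413
```

```bash
python3 go.py "[.5447,.0808,.0543]"
```

```text
tcp [0.546  0.0814 0.0618] theta -97.50206318606256 F [-0.0035 -0.0449 -0.8819] w 0.041302620203690854
shift mm [ 0.7582  7.5165 -1.2422]
```

send_rows(commands=[[0.001, 0.003, -0.001, 0], [0.001, 0.005, -0.001, 0], [0.001, 0.007, -0.001, 0], [0.001, 0.0075, -0.001, 0], [0.001, 0.0075, -0.001, 0]])

```text
time_s: 59.25
tcp_pos: [0.5443, 0.08, 0.0542]
eef_rot: [-0.466, 0.466, -0.532, 0.532]
contact_force: [-1.3, -0.9, 4.4]
width: 0.0412
```

send_rows(commands=[[0, 0, 0, 0], [0, 0, 0, 0], [0, 0, 0, 0], [0, 0, 0, 0], [0, 0, 0, 0], [0, -0.005, 0, 0], [0, -0.025, 0, 0], [0, -0.055, 0, 0], [0, -0.09, 0, 0], [0, -0.13, 0, 0], [0, -0.16, 0, 0], [0, -0.165, 0, 0]], hand=72)

```text
time_s: 60.45
tcp_pos: [0.5465, 0.0806, 0.2237]
eef_rot: [-0.469, 0.463, -0.53, 0.533]
contact_force: [0.5, 0.4, 0.2]
width: 0.0626
```

send_rows(commands=[[-0.02, 0, -0.01, 0], [-0.05, 0, -0.03, 0], [-0.09, 0, -0.06, 0], [-0.13, 0, -0.09, 0], [-0.17, 0, -0.12, 0], [-0.2, 0, -0.14, 0], [-0.21, 0, -0.15, 0], [-0.21, 0, -0.15, 0], [-0.21, 0, -0.15, 0]])

```text
time_s: 61.35
tcp_pos: [0.4229, 0.3073, 0.2182]
eef_rot: [-0.466, 0.466, -0.532, 0.532]
contact_force: [-0.2, -0.5, 0.4]
width: 0.0623
```

Run:
```python
from h import *
f=cams.grab_frame("scene"); save(f,"s17.npz"); crop(f,200,140,160,110,5,"pics/s17.png")
f=cams.grab_frame("side"); save(f,"d17.npz"); crop(f,240,140,140,120,5,"pics/d17.png")
# compare first vs last by colour masks / diff
for n,a in (("scene0.npz","s17.npz"),("side0.npz","d17.npz")):
    A=load(n)["image"];B=load(a)["image"]
```

```text
(no output)
```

View pics/s17.png

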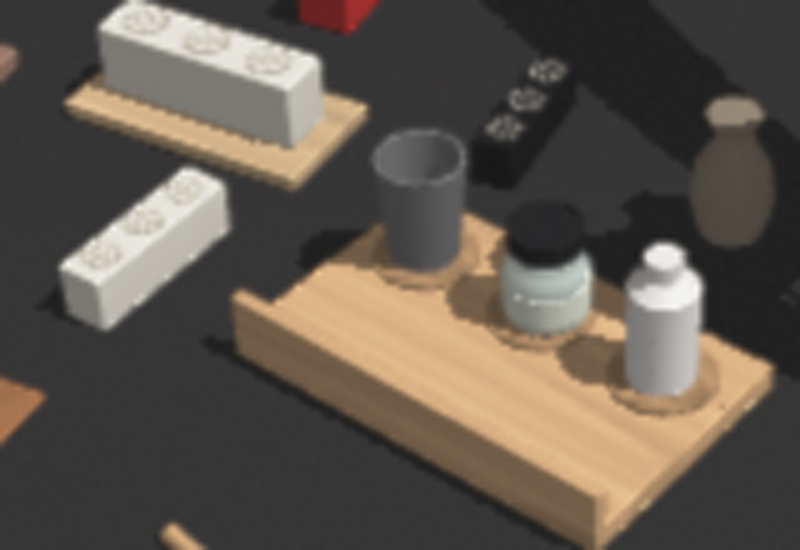

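View pics/d17.png

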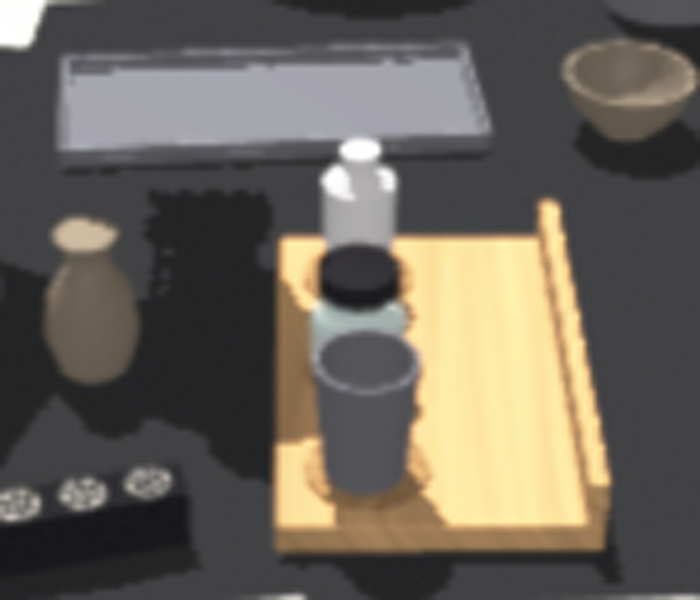

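```bash
python3 -c "
from cell import workorder; print(workorder.hand_in())"
```

```text
the job is handed in; nothing more can be done
None
```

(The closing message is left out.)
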